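Lever a stuck spot tile out of a titration stand

TASK

The white spot tile is stuck tight in the bed of the blue titration stand. Take the flat bar from its rest, set its blade over the stand's steel cross rod and under the end of the tile, and lever that end up until the tile is free of its spring clips; then lay the bar back on its rest, lift the tile out and set it down gently (do not drop it), flat and wells up, inside the white wash tray. Leave the bottle, beaker and flask where they are.

Things in the scene. Friction and masses are not known exactly. Their poses are not given: they have to be found in the camera images.
- stand: Titration stand, fixed, blue. Origin: underside, below the centre of the tile's bed; z up; x runs along the tile, the prying end is at -x. Base plate x -106 to 79, y -50 to 100 mm, 20 mm thick. Side rims at |y| 32 to 42, x -100 to 73, and a back stop x 63 to 73, all with tops 48 mm high. The upright is off; its empty socket, 32 mm wide and 45 mm high, stands at x 40, y 80.
- bed (a point): Centre of the stand's tile bed, 40 mm above the bench (stand x 0, y 0). The seated tile covers x -60 to 60, y -30 to 30 mm, 3 mm free to the back stop and 2 mm to each side rim; it stands only 2 mm proud of the rims and cannot be gripped.
- pit (a point): Floor centre of the pit before the tile's prying end, open from above: stand x -88 to -45 mm (so it runs 15 mm under the tile's end), 64 mm wide, floor 20 mm above the bench. This point is at stand x -66, y 0. The pit's outer wall, x -100 to -88, 48 mm high, carries the cross rod.
- clip (a point): Spring clips: two steel pads 10 mm long, z 41 to 49 mm, in the side rims at stand x -20, |y| 30 (this point: between them, z 45). Each presses the tile's long side with about 14 N, so lifting the tile's end takes 10 to 25 N there. Once the end is raised 14 mm or more, they snap 4 mm in under the tile and hold it up, tilted about 6 degrees, that end about 13 mm above its seat.
- crossrod: Fulcrum: fixed steel rod, 12 mm diameter, 88 mm long along the stand's y. Origin: its middle, on its axis, at stand x -94, y 0, z 48 mm: 34 mm outside the tile's end, 8 mm above the tile's underside. A 5 mm blade passing over it and under the tile's end slopes at least 32 degrees, handle up; at 40 degrees it has 2 mm free on each side. Pressed to level it lifts the end 19 mm.
- tile: White porcelain spot tile, 120 x 60 x 10 mm (x, y, z), about 0.17 kg, ten shallow wells on top. Origin: centre of its underside; z up, x along its length, same way as the stand's x while seated. When propped up by the clips its sides can be gripped (60 mm wide) near the raised end, above the rims.
- tile_edge (a point): Middle of the tile's lower edge at the end to be levered (tile x -60, y 0, z 0 mm); 40 mm above the bench when seated.
- bar: Flat lever bar, 190 mm long, about 0.16 kg. Origin: middle of its length, on its centre line; x points to the tip, z is normal to its flat side. Steel blade x 0 to 95 mm, 20 wide, 5 thick; black handle x -95 to 0, 22 wide (y), 18 thick (z), both centred on the axis. It starts on its rest, its axis 38 mm above the bench. Good grip: x -45.
- bar_tip (a point): Tip of the bar's blade, on its centre line (bar x 95 mm).
- rest: Plain wooden tool rest, fixed, two blocks on a 200 x 60 x 4 mm foot. Origin: centre of its underside. The bar lies along its x, tip to +x: blade on the block at x 50 to 70 (top 35.5 mm), handle end on the block at x -95 to -75 (top 29 mm), both blocks 60 mm wide (y). Between the blocks it is open down to the 4 mm foot.
- tray: White open wash tray, fixed, 190 x 190 mm outside, 22 mm high, walls and floor 4 mm. Origin: centre of its underside.
- amber: Bystander: amber bottle with yellow cap, 72 mm diameter, 150 mm high. Origin: underside centre.
- beaker: Bystander: glass beaker, 70 mm diameter, 90 mm high. Origin: underside centre.
- flask: Bystander: conical glass flask, 72 mm diameter at the foot, 110 mm high. Origin: underside centre.

How it is judged:
By the outcome, as a careful person would: the job done as asked, in the order asked, and still so for the second after the job is handed in, with the robot touching nothing.
It also fails if it takes over 72 s, if anything falls off the work surface, if the arm or the gripper's body presses on something with over 40 N, if the wrist force passes 120 N, or if a joint passes its speed limit or range.

ROBOT

A 6-joint arm with a two-finger parallel gripper is mounted at the origin on the work surface. World frame = base frame: x ahead of the robot, y to its left, z up, the work surface at z = 0. Lengths are in m, angles in rad, forces in N, time in s.
With the tool pointing down it reaches from about 0.25 to 0.775 m from the base axis. Payload 4 kg.
Tool frame: the origin (TCP) lies at the centre of the arm's flange, where the gripper is bolted on; the fingertips stand 199 mm ahead of it and the grasp point (between the pads) lies 180 mm ahead of it (robot.tcp_to_tips is the z of the fingertips in the tool frame, in m); z points along the fingers, y is the line along which they close (so a half turn about z gives the same grasp; the last joint's range is limited). The gripper opens to 94 mm and grips with 3 to 60 N. Pads are 16 mm wide; open, the fingers measure 119 mm over their backs; the gripper's body (75 mm by 177 mm) begins 78 mm behind the grasp point.
Start: joints at [1.015, 0.087, 1.371, -0, 1.684, -0.103], TCP at [0.241, 0.495, 0.405] pointing down, gripper open.
Joint ranges: [-3.1, 3.1], [-0.76, 2.03], [0.27, 2.55], [-1.08, 4.22], [0.17, 2.65], [-2.57, 2.57]. Speed limits (rad/s): [2.79, 2.79, 3.14, 3.14, 3.14, 3.14].

INTERFACE

Orientations are given as [roll, pitch, yaw] about the fixed x, y, z axes, in that order (R = Rz(yaw) Ry(pitch) Rx(roll)).
In Python, from bench import robot gives the robot as it stands.
- The arm moves only by the tool play_rows, never from a script. Its arguments are lists of equal length, an entry for each row: "translation": the shift along the tool's x, y, z scaled (see below), a list of three; "twist": the turn, a rotation vector about the tool's x, y, z scaled (see below), a list of three; "gripper": the opening, from -1 (shut) to 1 (fully open). A call has 1 to 8 rows; each row shifts and turns the commanded pose from where the row before left it, along the tool's axes as they then stand; what a row does not reach is not made up. The controller multiplies each number of a shift by 0.04 m and each number of a turn by 0.1 rad. A row lasts 1/10 s, in which the tool goes at most 50 mm and 8.59 degrees, less where a joint would pass 70% of its speed; a pose out of reach is approached as far as the arm can. A call with a number of a shift or a turn outside -1 to 1 is refused whole. A call with a gripper value outside its range is refused whole. The fingers move at their own pace and stop on an object; the grip force is fixed at half the most. Time passes only in rows, so rows that do not move let the fingers close. It gives the time, the measured TCP pose, the force, the opening and the grip force at its end, in the units of the state.
- robot.get_obs(): the state, without advancing time (a new reading comes with each control period).
- robot.snapshot(name): name is "side" or "top" or "wrist"; returns the picture (384x512x3 uint8, red, green, blue); there is no depth.
- robot.camera_model(name): a dict with "camera_matrix" (3x3 intrinsics, pixels), "k1" (the pictures are not rectified: a ray, as slopes to the right and down, at radius r is drawn at 1 + k1 r^2 times it, then the intrinsics apply), "rvec" (rotation vector, rad) and "tvec" (3), from world to camera coordinates, as OpenCV has them. Camera axes: x right, y down, z forward; pixel columns grow to the right and rows downward; lengths in m; the calibration is good to about 2 mm. A picture is of the moment at which its call begins: read the wrist's pose just before it. camera_model takes no time and is no camera call; for the wrist camera it gives the pose at the moment of the call.
- robot.close_job(): hands the job in; it is judged then, once.
Trained networks look in the newest picture that a camera, given by its name, has taken for a name from the list of things; names that differ only in an ending like _2 or _b are one class to them, and where a whole thing is asked for, a point or a joint stands for the part that bears it (a point fixed in the world has none). Each returns a list of dicts, best first, with "score" (0 to 1); they miss things now and then, are a little off and sometimes report something else, mostly with a low value. They report only what shows in the picture. A call takes as long as a camera call.
- robot.recognise(name, camera): "centre" ([x, y, z] in m, in world coordinates, good to about 4 mm: the middle of the surface that is visible of it).
- robot.spot_point(name, camera): "centre" ([x, y, z] in m, in world coordinates, good to about 4 mm: a listed point, or the origin of a listed thing).
The state is a dict: "time": time; "joint_positions": joint angles; "qvel": joint speeds; "joint_torque": joint torques, N m; "tool_pos": TCP position; "ee_rot": TCP orientation; "wrist_force": force on the tool from outside, world axes, zero at the start; "wrist_torque": the same for the moment, N m; "width": finger opening in m; "finger_force": force on a finger pad.
Only numpy, scipy, OpenCV 4.12 (cv2) and the standard library are available. Lean on these libraries where they do the work, as an engineer would, in place of code of your own. Each camera call takes 0.05 s, during which the arm holds its last target. There are 200 camera calls.

## Working session

There is one attempt and no reset: what is moved stays moved. The work goes in short steps, Python scripts to look and compute and a tool call to move; the robot and the scene stay as the last step left them, time stands still between calls to the robot, and variables do not carry over. Pictures are saved under pics/ and viewed, at most 14 in all, crops included, and the job is handed in when it is done.

Besides the shell and the picture viewer there is one more tool, called after "Request:" as name(argument=value, ...), one argument or row to a line, values as JSON. play_rows: Moves the arm, as the interface text tells. Its arguments: {"type":"object","properties":{"translation":{"type":"array","items":{"type":"array","items":{"type":"number","minimum":-1,"maximum":1}}},"twist":{"type":"array","items":{"type":"array","items":{"type":"number","minimum":-1,"maximum":1}}},"gripper":{"type":"array","items":{"type":"number"}}},"required":["translation","twist","gripper"]}

```bash
ls; mkdir -p pics; cat > h.py <<'E'
import numpy as np,cv2
from bench import robot
from scipy.spatial.transform import Rotation as R
def cam(n):
    m=robot.camera_model(n);return np.array(m["camera_matrix"]),m["k1"],cv2.Rodrigues(np.array(m["rvec"],float))[0],np.array(m["tvec"],float).ravel()
def proj(n,P,c=None):
    K,k,Rm,t=c or cam(n);q=np.atleast_2d(P)@Rm.T+t;s=q[:,:2]/q[:,2:];s=s*(1+k*(s**2).sum(1,keepdims=True));return s@K[:2,:2].T+K[:2,2]
def ray(n,uv,z,c=None):
    K,k,Rm,t=c or cam(n);d=(np.atleast_2d(uv)-K[:2,2])@np.linalg.inv(K[:2,:2]).T;s=d.copy()
    for _ in range(20): s=d/(1+k*(s**2).sum(1,keepdims=True))
    r=np.c_[s,np.ones(len(s))]@Rm;o=-Rm.T@t;return o+r*((z-o[2])/r[:,2])[:,None]
def save(n,f):
    im=robot.snapshot(n);cv2.imwrite('pics/'+f,im[:,:,::-1]);return im
E
python3 - <<'E'
from h import *
for n in("top","side"):
    save(n,n+'0.png')
    for o in("stand","bed","pit","clip","crossrod","tile","tile_edge","bar","bar_tip","rest","tray","amber","beaker","flask"):
        r=robot.spot_point(o,n); print(n,o,[(np.round(x["centre"],3).tolist(),round(x["score"],2)) for x in r[:2]])
o=robot.get_obs();print(o)
E
```

```text
pics
top stand [([0.557, -0.029, 0.004], 0.91)]
top bed [([0.552, -0.034, 0.038], 0.83), ([0.74, 0.235, 0.005], 0.6)]
top pit [([0.541, 0.035, 0.019], 0.87)]
top clip [([0.55, -0.014, 0.043], 0.67)]
top crossrod [([0.533, 0.055, 0.048], 0.5)]
top tile [([0.556, -0.033, 0.04], 0.98), ([0.51, 0.375, 0.004], 0.56)]
top tile_edge [([0.542, 0.024, 0.037], 0.92)]
top bar [([0.516, 0.374, 0.04], 0.83)]
top bar_tip [([0.61, 0.362, 0.035], 0.7)]
top rest [([0.513, 0.375, 0.001], 0.73)]
top tray [([0.48, -0.369, -0.005], 0.89)]
top amber [([0.738, 0.237, 0.004], 0.62)]
top beaker [([0.708, -0.247, 0.001], 0.91)]
top flask [([0.354, 0.075, 0.0], 0.63)]
side stand [([0.552, -0.033, 0.0], 0.62), ([0.54, 0.025, 0.04], 0.3)]
side bed [([0.552, -0.033, 0.04], 0.58), ([0.542, 0.028, 0.042], 0.28)]
side pit [([0.544, 0.033, 0.02], 0.88)]
side clip [([0.552, -0.015, 0.044], 0.65)]
side crossrod [([0.534, 0.058, 0.045], 0.6)]
side tile [([0.554, -0.034, 0.043], 0.93)]
side tile_edge [([0.542, 0.026, 0.04], 0.7), ([0.551, -0.032, 0.041], 0.38)]
side bar [([0.512, 0.37, 0.038], 0.56)]
side bar_tip [([0.60
[... 284 characters left out ...]
, 'joint_positions': array([ 1.01491525e+00,  8.71866008e-02,  1.37072790e+00,  6.69290054e-06,
        1.68357513e+00, -1.03118677e-01]), 'qvel': array([-2.59210205e-03,  8.42994430e-05, -3.35421318e-03,  1.39620959e-03,
       -2.00041378e-03,  6.14627827e-04]), 'joint_torque': array([-1.30814046e-04, -3.40022027e+01, -3.02596021e+01,  7.16443523e-02,
        2.35776475e-02, -3.61635031e-06]), 'tool_pos': array([0.24060812, 0.49457297, 0.40469904]), 'ee_rot': array([3.14148949e+00, 3.99001380e-06, 2.68883100e+00]), 'wrist_force': array([-0.66509216, -0.17367364,  0.11840089]), 'wrist_torque': array([-0.02765437,  0.05448917, -0.01959635]), 'finger_force': 0.0, 'width': 0.09406889561480802}
```

```bash
cat >> h.py <<'E'
def box(x0,x1,y0,y1,z0,z1): return [np.array([[x,y,z] for x,y in((x0,y0),(x1,y0),(x1,y1),(x0,y1),(x0,y0))],float) for z in(z0,z1)]
def tf(P,x,y,yaw):
    c,s=np.cos(yaw),np.sin(yaw);P=np.atleast_2d(P);return P@np.array([[c,s,0],[-s,c,0],[0,0,1]])+[x,y,0]
def fit(L,W):
    L=np.array(L,float)[:,:2];W=np.array(W)[:,:2];a=L-L.mean(0);b=W-W.mean(0)
    yaw=np.arctan2((a[:,0]*b[:,1]-a[:,1]*b[:,0]).sum(),(a*b).sum());c,s=np.cos(yaw),np.sin(yaw)
    t=W.mean(0)-np.array([[c,-s],[s,c]])@L.mean(0);return t[0],t[1],yaw
E
cat > ov.py <<'E'
from h import *
def draw(im,n,B,pose,col,c=None):
    for l in B:
        cv2.polylines(im,[(proj(n,tf(l,*pose),c)*16).round().astype(int)],False,col,1,cv2.LINE_AA,4)
E
python3 - <<'E'
from ov import *
S=fit([(0,0),(0,0),(0,0),(-.066,0),(-.02,0),(-.094,0),(-.06,0)]*2,[(.557,-.029),(.552,-.034),(.556,-.033),(.541,.035),(.55,-.014),(.533,.055),(.542,.024),(.552,-.033),(.552,-.033),(.554,-.034),(.544,.033),(.552,-.015),(.534,.058),(.542,.026)])
B=fit([(0,0),(.095,0),(0,0)]*2,[(.516,.374),(.61,.362),(.513,.375),(.512,.37),(.603,.36),(.516,.373)])
print(S,B)
for n in("top","side"):
    im=cv2.imread('pics/%s0.png'%n)
    K=cv2.resize(im,None,fx=1.56,fy=1.56)
    import h
    def dr(Bx,p,col):
        for l in Bx: cv2.polylines(K,[(proj(n,tf(l,*p))*1.56*16).round().astype(int)],False,col,1,cv2.LINE_AA,4)
    m=.001
    dr(box(-.06,.06,-.03,.03,.05,.05),S,(0,0,255));dr(box(-.106,.079,-.05,.1,.02,.02),S,(0,255,255));dr(box(-.1,-.088,-.044,.044,.054,.054),S,(0,255,0))
    dr(box(0,.095,-.01,.01,.0405,.0405),B,(0,0,255));dr(box(-.095,0,-.011,.011,.047,.047),B,(0,255,0));dr(box(-.1,.1,-.03,.03,.004,.004),B,(0,255,255))
    cv2.imwrite('pics/%s0o.png'%n,K)
E
```

```text
(np.float64(0.5543287317550263), np.float64(-0.03311088088679927), np.float64(-1.3617729057460395)) (np.float64(0.5135978985941914), np.float64(0.3730848261991295), np.float64(-0.12935495288071994))
```

View pics/top0o.png

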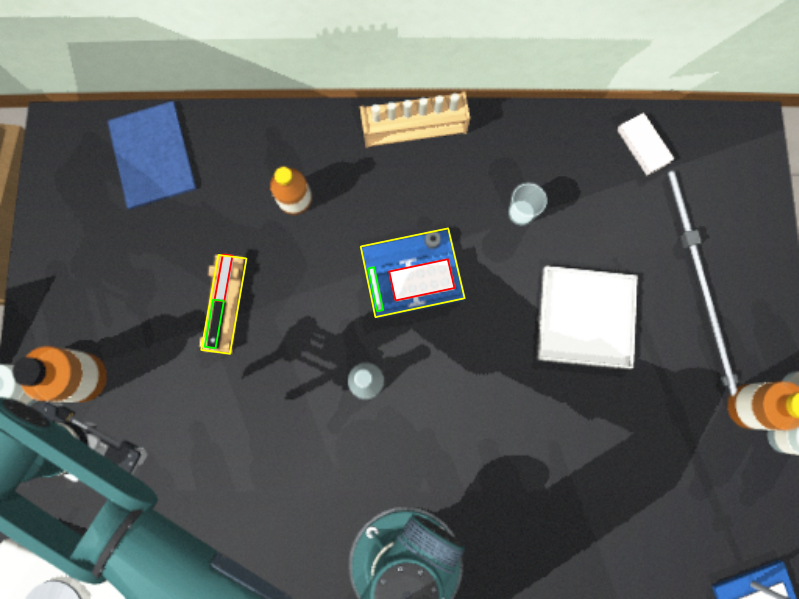

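View pics/side0o.png

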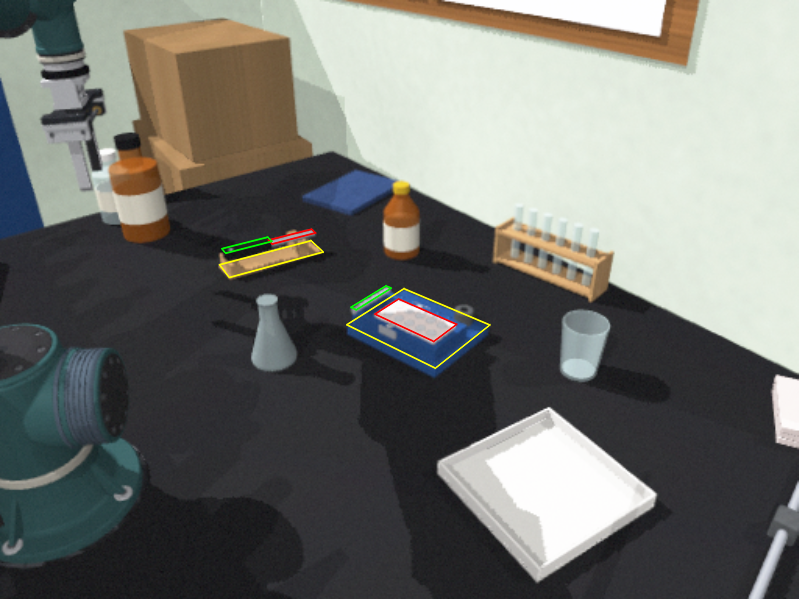

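```bash
cat >> h.py <<'E'
S=(.5543,-.0331,-1.3618);B=(.5136,.3731,-.1294)
def tool(yaw,th=0): # tool rot for a bar heading yaw, tip down th (rad); tool x=-bar x, y=bar y, z=-bar z
    return R.from_euler('z',yaw)*R.from_euler('y',th)*R.from_euler('z',np.pi)*R.from_euler('x',np.pi)
def tool(yaw,th=0):
    return R.from_euler('z',yaw)*R.from_euler('y',th)*R.from_matrix(np.diag([-1.,1,-1]))
def cur():
    o=robot.get_obs();return np.array(o["tool_pos"]),R.from_euler('xyz',o["ee_rot"]),o
def plan(p,Rt,n,start=None,grip=None):
    """rows from start to flange pose; straight line, even turn"""
    p0,R0=start if start else cur()[:2]
    rv=(R0.inv()*Rt).as_rotvec();out=[];P,Q=p0,R0
    for i in range(n):
        k=n-i; tgt=P+(p-P)/k; w=(Q.inv()*Rt).as_rotvec()/k
        a=np.round(Q.inv().apply(tgt-P)/.04,2);b=np.round(w/.1,2);out.append((a,b))
        P=P+Q.apply(a*.04);Q=Q*R.from_rotvec(b*.1)
    for j in range(0,n,8):
        c=out[j:j+8];print('T',str([a.tolist() for a,_ in c]).replace(' ',''));print('W',str([b.tolist() for _,b in c]).replace(' ',''))
    return P,Q
def grasp(g,Rt): return np.array(g)-Rt.apply([0,0,.18]) # flange pos for grasp point g
E
python3 - <<'E'
from h import *
g=tf([-.045,0,.12],*B)[0];Rt=tool(B[2]);print(g,Rt.as_euler('xyz'))
p=grasp(g,Rt);print(p);plan(p,Rt,8)
E
```

```text
[0.46897622 0.37890676 0.12      ] [3.14159265 0.         3.01219265]
[0.46897622 0.37890676 0.3       ]
T [[-0.8,-0.01,0.33],[-0.8,-0.05,0.33],[-0.8,-0.08,0.33],[-0.79,-0.11,0.33],[-0.79,-0.14,0.32],[-0.78,-0.17,0.33],[-0.77,-0.2,0.32],[-0.76,-0.24,0.33]]
W [[0.0,0.0,-0.4],[0.0,0.0,-0.4],[0.0,0.0,-0.41],[0.0,0.0,-0.4],[0.0,0.0,-0.41],[0.0,0.0,-0.4],[0.0,0.0,-0.41],[0.0,0.0,-0.4]]
```

Request:
play_rows(
  translation=[
    [-0.8,-0.01,0.33],
    [-0.8,-0.05,0.33],
    [-0.8,-0.08,0.33],
    [-0.79,-0.11,0.33],
    [-0.79,-0.14,0.32],
    [-0.78,-0.17,0.33],
    [-0.77,-0.2,0.32],
    [-0.76,-0.24,0.33],
  ],
  twist=[
    [0,0,-0.4],
    [0,0,-0.4],
    [0,0,-0.41],
    [0,0,-0.4],
    [0,0,-0.41],
    [0,0,-0.4],
    [0,0,-0.41],
    [0,0,-0.4],
  ],
  gripper=[1,1,1,1,1,1,1,1],
)

```text
time: 2.3
tool_pos: [0.4699, 0.3781, 0.2995]
ee_rot: [3.141, 0.0, 3.013]
wrist_force: [-0.2, -0.2, 0.6]
width: 0.0942
finger_force: 0.0
```

Request:
play_rows(
  translation=[
    [0,0,0],
    [0,0,0],
    [0,0,0],
  ],
  twist=[
    [0,0,0],
    [0,0,0],
    [0,0,0],
  ],
  gripper=[0,0,0],
)

```text
time: 2.6
tool_pos: [0.4683, 0.3793, 0.3006]
ee_rot: [3.141, 0.0, 3.012]
wrist_force: [-0.4, 0.9, 0.0]
width: 0.0733
finger_force: 0.0
```

```bash
python3 - <<'E'
from h import *
p,Q,o=cur();print(p,o["ee_rot"],o["time"],o["width"])
c=cam("wrist");im=save("wrist","w1.png")
for n in("bar","bar_tip","rest"): print(n,[(np.round(x["centre"],4),round(x["score"],2)) for x in robot.spot_point(n,"wrist")[:2]])
K=cv2.imread('pics/w1.png')
for l,col in((box(0,.095,-.01,.01,.0405,.0405),(0,0,255)),(box(-.095,0,-.011,.011,.047,.047),(0,255,0)),(box(-.1,.1,-.03,.03,.004,.004),(0,255,255))):
    for q in l: cv2.polylines(K,[proj("wrist",tf(q,*B),c).round().astype(int)],False,col,1)
cv2.imwrite('pics/w1o.png',K)
print(-c[2].T@c[3])
E
```

```text
[0.46826825 0.37933532 0.30057489] [3.14058493e+00 2.99108586e-04 3.01222876e+00] 2.6 0.07329621416343916
bar [(array([0.5095, 0.3704, 0.039 ]), 0.97)]
bar_tip [(array([0.6115, 0.3566, 0.0371]), 0.97)]
rest [(array([0.6117, 0.3598, 0.0408]), 0.74), (array([0.5163, 0.3745, 0.0036]), 0.57)]
[0.39889655 0.38847998 0.27980061]
```

View pics/w1o.png

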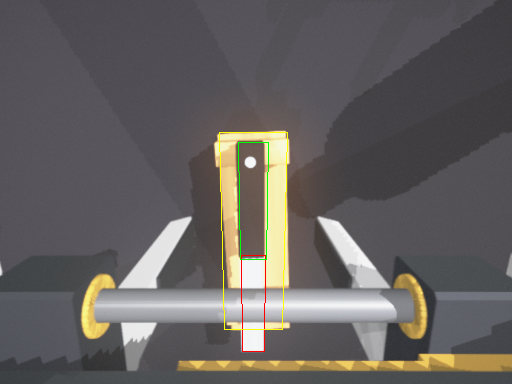

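Request:
play_rows(
  translation=[
    [0,0,0.52],
    [0,0,0.51],
    [0,0,0.51],
    [0,0,0.51],
    [0,0,0],
    [0,0,0],
    [0,0,0],
    [0,0,0],
  ],
  twist=[
    [0,0,0],
    [0,0,0],
    [0,0,0],
    [0,0,0],
    [0,0,0],
    [0,0,0],
    [0,0,0],
    [0,0,0],
  ],
  gripper=[0,0,0,0,0,-1,-1,-1],
)

```text
time: 3.6
tool_pos: [0.4691, 0.3792, 0.2197]
ee_rot: [3.14, 0.002, 3.012]
wrist_force: [0.3, -1.1, 0.8]
width: 0.0263
finger_force: 0.5
```

Request:
play_rows(
  translation=[
    [0,0,0],
    [0,0,0],
    [0,0,0],
    [0,0,0],
  ],
  twist=[
    [0,0,0],
    [0,0,0],
    [0,0,0],
    [0,0,0],
  ],
  gripper=[-1,-1,-1,-1],
)

```text
time: 4.0
tool_pos: [0.4692, 0.3789, 0.2195]
ee_rot: [3.14, 0.002, 3.012]
wrist_force: [-0.7, -1.3, 5.4]
width: 0.0217
finger_force: 30.0
```

```bash
cat >> h.py <<'E'
ROD=tf([-.094,0,.048],*S)[0]
def barpose(th,s,n,gx=-.045,rod=None):
    """flange pose: bar pitched th(rad), rod at bar x=s, bar axis n above rod axis; grip at bar x=gx"""
    rod=ROD if rod is None else rod
    Rb=R.from_euler('z',S[2])*R.from_euler('y',th)
    o=rod+Rb.apply([-s,0,n]); Rt=tool(S[2],th); return grasp(o+Rb.apply([gx,0,0]),Rt),Rt
E
python3 - <<'E'
from h import *
p,Q,o=cur();print(p,o["ee_rot"],o["time"],o["width"],o["finger_force"])
print("lift");s=plan(p+[0,0,.15],tool(B[2]),5)
p1,R1=barpose(np.radians(40),.107,.03)
print(p1,R1.as_euler('xyz'));print("go");s=plan(p1,R1,16,s)
E
```

```text
[0.46916128 0.37892003 0.21953641] [3.14016965e+00 1.77880514e-03 3.01152366e+00] 4.0 0.021744168188205567 29.977340698242188
lift
T [[-0.0,0.0,-0.75],[-0.0,0.0,-0.75],[-0.0,0.0,-0.75],[-0.0,0.0,-0.75],[-0.01,0.0,-0.75]]
W [[0.0,0.0,-0.0],[0.0,0.0,-0.0],[0.0,0.01,-0.0],[0.01,0.0,-0.0],[0.0,0.01,-0.01]]
[0.53864508 0.04071147 0.30657305] [ 3.14159265 -0.6981317   1.77979265]
go
T [[-0.18,-0.51,0.1],[-0.22,-0.5,0.08],[-0.25,-0.48,0.05],[-0.29,-0.46,0.03],[-0.33,-0.44,0.01],[-0.36,-0.42,-0.02],[-0.38,-0.39,-0.04],[-0.41,-0.36,-0.07]]
W [[-0.27,0.38,0.74],[-0.27,0.38,0.74],[-0.27,0.38,0.74],[-0.27,0.38,0.74],[-0.27,0.38,0.74],[-0.27,0.38,0.74],[-0.27,0.38,0.74],[-0.27,0.38,0.74]]
T [[-0.43,-0.32,-0.09],[-0.45,-0.29,-0.12],[-0.47,-0.25,-0.14],[-0.48,-0.21,-0.17],[-0.48,-0.17,-0.19],[-0.49,-0.13,-0.21],[-0.49,-0.09,-0.23],[-0.48,-0.04,-0.25]]
W [[-0.27,0.38,0.73],[-0.27,0.38,0.74],[-0.27,0.38,0.73],[-0.27,0.37,0.74],[-0.26,0.37,0.73],[-0.27,0.38,0.74],[-0.26,0.37,0.73],[-0.27,0.38,0.74]]
```

Request:
play_rows(
  translation=[
    [0,0,-0.75],
    [0,0,-0.75],
    [0,0,-0.75],
    [0,0,-0.75],
    [0,0,-0.75],
  ],
  twist=[
    [0,0,0],
    [0,0,0],
    [0,0,0],
    [0,0,0],
    [0,0,0],
  ],
  gripper=[-1,-1,-1,-1,-1],
)

```text
time: 4.5
tool_pos: [0.4686, 0.3787, 0.368]
ee_rot: [-3.141, -0.002, 3.012]
wrist_force: [1.0, -0.1, -1.8]
width: 0.0215
finger_force: 30.0
```

Request:
play_rows(
  translation=[
    [-0.18,-0.51,0.1],
    [-0.22,-0.5,0.08],
    [-0.25,-0.48,0.05],
    [-0.29,-0.46,0.03],
    [-0.33,-0.44,0.01],
    [-0.36,-0.42,-0.02],
    [-0.38,-0.39,-0.04],
    [-0.41,-0.36,-0.07],
  ],
  twist=[
    [-0.27,0.38,0.74],
    [-0.27,0.38,0.74],
    [-0.27,0.38,0.74],
    [-0.27,0.38,0.74],
    [-0.27,0.38,0.74],
    [-0.27,0.38,0.74],
    [-0.27,0.38,0.74],
    [-0.27,0.38,0.74],
  ],
  gripper=[-1,-1,-1,-1,-1,-1,-1,-1],
)

```text
time: 5.3
tool_pos: [0.5032, 0.2086, 0.3356]
ee_rot: [3.023, -0.351, 2.431]
wrist_force: [-0.8, 0.8, -1.8]
width: 0.0222
finger_force: 30.0
```

Request:
play_rows(
  translation=[
    [-0.43,-0.32,-0.09],
    [-0.45,-0.29,-0.12],
    [-0.47,-0.25,-0.14],
    [-0.48,-0.21,-0.17],
    [-0.48,-0.17,-0.19],
    [-0.49,-0.13,-0.21],
    [-0.49,-0.09,-0.23],
    [-0.48,-0.04,-0.25],
  ],
  twist=[
    [-0.27,0.38,0.73],
    [-0.27,0.38,0.74],
    [-0.27,0.38,0.73],
    [-0.27,0.37,0.74],
    [-0.26,0.37,0.73],
    [-0.27,0.38,0.74],
    [-0.26,0.37,0.73],
    [-0.27,0.38,0.74],
  ],
  gripper=[-1,-1,-1,-1,-1,-1,-1,-1],
)

```text
time: 6.1
tool_pos: [0.5379, 0.0398, 0.3043]
ee_rot: [-3.139, -0.699, 1.774]
wrist_force: [-0.1, 0.0, -1.0]
width: 0.0219
finger_force: 30.0
```

```bash
cat > look.py <<'E'
from h import *
import sys
# side/wrist crops with overlay of the blade as modelled from tool pose, and of rod/tile
def look(tag,cams=("side",),gx=-.045,dz=0.,crop=True):
    p,Q,o=cur();print(np.round(p,4),np.round(o["ee_rot"],3),o["time"],o["width"],o["finger_force"],np.round(o["wrist_force"],1))
    g=p+Q.apply([0,0,.18]);Rb=Q*R.from_matrix(np.diag([-1.,1,-1]))
    for n in cams:
        c=cam(n);im=save(n,'%s_%s_raw.png'%(tag,n))[:,:,::-1]
        uv0=proj(n,ROD,c)[0];f=4 if crop else 1.5
        if crop:
            w,h=190,140;x0=int(np.clip(uv0[0]-w/2,0,512-w));y0=int(np.clip(uv0[1]-h*.6,0,384-h))
            im=im[y0:y0+h,x0:x0+w]
        else: x0=y0=0
        im=cv2.resize(im,None,fx=f,fy=f,interpolation=cv2.INTER_CUBIC)
        def line(P,col): cv2.polylines(im,[((proj(n,P,c)-[x0,y0])*f*16).round().astype(int)],False,col,1,cv2.LINE_AA,4)
        for l in box(0,.095,-.01,.01,-.0025,.0025)+box(-.095,0,-.011,.011,-.009,.009): line(g+Rb.apply(l-[gx,0,-dz]),(0,255,255))
        for l in box(-.06,.06,-.03,.03,.05,.05)+box(-.1,-.088,-.044,.044,.054,.048): line(tf(l,*S),(0,0,255))
        cv2.imwrite('pics/%s_%s.png'%(tag,n),im)
        for k in("bar_tip","bar","crossrod","tile_edge"): print(n,k,[(np.round(x["centre"],4),round(x["score"],2)) for x in robot.spot_point(k,n)[:1]])
    print("model tip",g+Rb.apply([.095-gx,0,dz]),"bar",g+Rb.apply([-gx,0,dz]))
if __name__=="__main__": look(sys.argv[1],sys.argv[2].split(','))
E
python3 look.py a side,top,wrist
```

```text
[0.5379 0.0398 0.3043] [-3.139 -0.699  1.774] 6.1 0.021863343716400765 29.969115257263184 [-0.1  0.  -1. ]
side bar_tip [(array([0.5314, 0.0484, 0.0749]), 0.7)]
side bar [(array([0.5206, 0.1215, 0.1386]), 0.71)]
side crossrod [(array([0.5389, 0.0592, 0.0478]), 0.69)]
side tile_edge [(array([0.5394, 0.0273, 0.0377]), 0.86)]
top bar_tip []
top bar [(array([0.5233, 0.1217, 0.1398]), 0.65)]
top crossrod [(array([0.5317, 0.057 , 0.0472]), 0.55)]
top tile_edge []
wrist bar_tip []
wrist bar [(array([0.5162, 0.1216, 0.1401]), 0.92)]
wrist crossrod []
wrist tile_edge []
model tip [0.5358114  0.04819811 0.07643149] bar [0.52114648 0.11942726 0.13755716]
```

View pics/a_side.png

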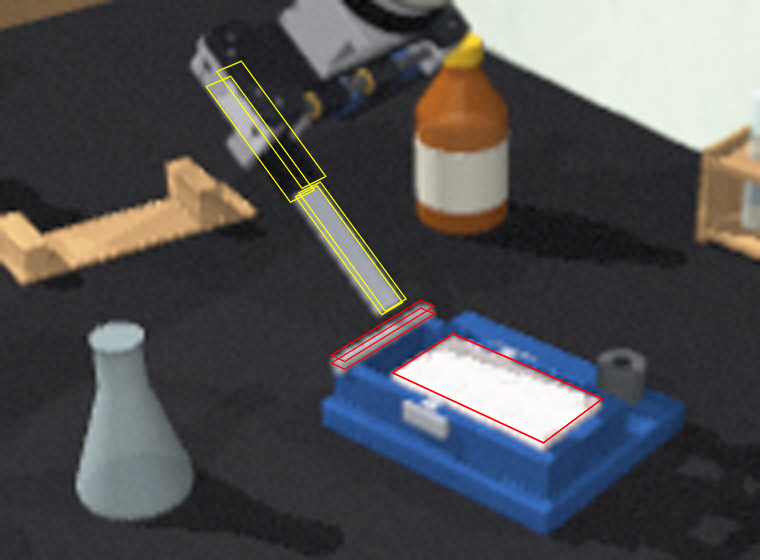

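```bash
python3 - <<'E'
from h import *
p1,R1=barpose(np.radians(40),.080,.018)
s=plan(p1,R1,5)
E
```

```text
T [[-0.13,0.0,0.05],[-0.13,0.0,0.06],[-0.14,0.01,0.05],[-0.13,0.0,0.06],[-0.14,0.01,0.05]]
W [[0.0,0.0,-0.0],[0.0,0.0,-0.0],[0.0,0.0,-0.0],[0.0,0.0,-0.0],[0.01,0.0,-0.0]]
```

Request:
play_rows(
  translation=[
    [-0.13,0,0.05],
    [-0.13,0,0.06],
    [-0.14,0.01,0.05],
    [-0.13,0,0.06],
    [-0.14,0.01,0.05],
    [0,0,0],
    [0,0,0],
  ],
  twist=[
    [0,0,0],
    [0,0,0],
    [0,0,0],
    [0,0,0],
    [0.01,0,0],
    [0,0,0],
    [0,0,0],
  ],
  gripper=[-1,-1,-1,-1,-1,-1,-1],
)

```text
time: 7.55
tool_pos: [0.5416, 0.0275, 0.2796]
ee_rot: [-3.141, -0.698, 1.778]
wrist_force: [0.8, 0.2, -1.9]
width: 0.0219
finger_force: 30.0
```

Request:
play_rows(
  translation=[
    [0,0,0.05],
    [0,0,0.05],
    [0,0,0],
  ],
  twist=[
    [0,0,0],
    [0,0,0],
    [0,0,0],
  ],
  gripper=[-1,-1,-1],
)

```text
time: 7.85
tool_pos: [0.5409, 0.0304, 0.2766]
ee_rot: [-3.141, -0.698, 1.779]
wrist_force: [0.2, -0.9, -1.4]
width: 0.0217
finger_force: 30.0
```

Request:
play_rows(
  translation=[
    [0,0,0.04],
    [0,0,0],
  ],
  twist=[
    [0,0,0],
    [0,0,0],
  ],
  gripper=[-1,-1],
)

```text
time: 8.05
tool_pos: [0.5407, 0.0314, 0.2754]
ee_rot: [-3.141, -0.698, 1.779]
wrist_force: [-0.9, 0.4, -1.8]
width: 0.0217
finger_force: 30.0
```

```bash
cat >> h.py <<'E'
def state():
    p,Q,o=cur();g=p+Q.apply([0,0,.18]);Rb=Q*R.from_matrix(np.diag([-1.,1,-1]));b=g+Rb.apply([.045,0,0])
    v=Rb.inv().apply(b-ROD);e=Rb.as_euler('ZYX',degrees=True)
    print("th %.1f roll %.1f yawerr %.1f s %.1f L %.1f n %.1f lat %.1f mm"%(e[1],e[2],e[0]-np.degrees(S[2]),-v[0]*1e3,95+v[0]*1e3,v[2]*1e3,v[1]*1e3),"F",np.round(o["wrist_force"],1),"M",np.round(o["wrist_torque"],2),"t",o["time"],"w",o["width"],o["finger_force"]);return p,Q
E
python3 -c "
from h import *;state()"
```

```text
th 40.0 roll -0.0 yawerr -0.0 s 79.6 L 15.4 n 12.3 lat -0.0 mm F [-0.9  0.4 -1.8] M [-0.43 -0.08  0.01] t 8.05 w 0.02169136447068883 29.970070123672485
```

Keep probing in 1 mm steps.

Request:
play_rows(
  translation=[
    [0,0,0.03],
    [0,0,0],
  ],
  twist=[
    [0,0,0],
    [0,0,0],
  ],
  gripper=[-1,-1],
)

```text
time: 8.25
tool_pos: [0.5406, 0.032, 0.2745]
ee_rot: [-3.141, -0.698, 1.779]
wrist_force: [-0.1, 0.4, -1.7]
width: 0.0218
finger_force: 30.0
```

Request:
play_rows(
  translation=[
    [0,0,0.03],
    [0,0,0],
  ],
  twist=[
    [0,0,0],
    [0,0,0],
  ],
  gripper=[-1,-1],
)

```text
time: 8.45
tool_pos: [0.5405, 0.0327, 0.2737]
ee_rot: [-3.141, -0.698, 1.779]
wrist_force: [-0.9, -0.0, -0.9]
width: 0.0217
finger_force: 30.0
```

Request:
play_rows(
  translation=[
    [0,0,0.03],
    [0,0,0],
  ],
  twist=[
    [0,0,0],
    [0,0,0],
  ],
  gripper=[-1,-1],
)

```text
time: 8.65
tool_pos: [0.5404, 0.0333, 0.2731]
ee_rot: [3.141, -0.697, 1.779]
wrist_force: [-0.3, -2.1, 0.2]
width: 0.0218
finger_force: 30.0
```

```bash
python3 -c "
from h import *;state()"
```

```text
th 40.0 roll 0.0 yawerr -0.0 s 79.5 L 15.5 n 9.4 lat 0.3 mm F [-0.3 -2.1  0.2] M [-0.72  0.    0.06] t 8.65 w 0.021830418030245085 29.971688389778137
```

Request:
play_rows(
  translation=[
    [0,0,-0.05],
    [-0.12,0,0],
    [-0.12,0,0],
    [-0.12,0,0],
    [-0.12,0,0],
    [0,0,0],
  ],
  twist=[
    [0,0,0],
    [0,0,0],
    [0,0,0],
    [0,0,0],
    [0,0,0],
    [0,0,0],
  ],
  gripper=[-1,-1,-1,-1,-1,-1],
)

```text
time: 9.25
tool_pos: [0.5436, 0.0172, 0.261]
ee_rot: [-3.139, -0.698, 1.777]
wrist_force: [-1.0, -0.2, -1.9]
width: 0.022
finger_force: 30.0
```

```bash
python3 -c "
from h import *;state()
import look;look.look('b',('side','top'),dz=-.001)"
```

```text
th 40.0 roll -0.1 yawerr -0.2 s 59.3 L 35.7 n 10.5 lat -0.4 mm F [-1.  -0.2 -1.9] M [-0.47 -0.   -0.03] t 9.25 w 0.022018570516243712 29.97008979320526
[0.5436 0.0172 0.261 ] [-3.139 -0.698  1.777] 9.25 0.022018570516243712 29.97008979320526 [-1.  -0.2 -1.9]
side bar_tip [(array([0.5379, 0.0265, 0.0303]), 0.93)]
side bar []
side crossrod [(array([0.5358, 0.0568, 0.0487]), 0.42)]
side tile_edge [(array([0.5385, 0.0261, 0.0376]), 0.82)]
top bar_tip []
top bar [(array([0.5287, 0.1012, 0.096 ]), 0.66)]
top crossrod []
top tile_edge []
model tip [0.54128391 0.0260471  0.03236623] bar [0.52638342 0.09727556 0.09343572]
```

View pics/b_side.png

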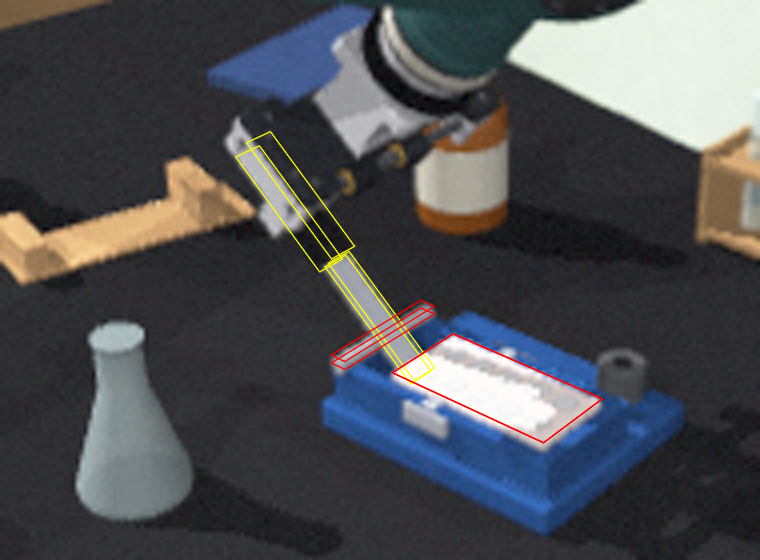

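Request:
play_rows(
  translation=[
    [-0.1,0,-0.01],
    [-0.1,0,-0.01],
    [-0.08,0,0],
    [0,0,0],
  ],
  twist=[
    [0,0,0],
    [0,0,0],
    [0,0,0],
    [0,0,0],
  ],
  gripper=[-1,-1,-1,-1],
)

```text
time: 10.15
tool_pos: [0.5455, 0.0084, 0.2548]
ee_rot: [-3.14, -0.698, 1.778]
wrist_force: [-0.2, 0.5, -1.4]
width: 0.0214
finger_force: 30.0
```

```bash
python3 - <<'E'
from h import *
s=state()
# lever: rolling about rod, n=.0095 model contact
s0=s
p,Q,o=cur();g=p+Q.apply([0,0,.18]);Rb=Q*R.from_matrix(np.diag([-1.,1,-1]));v=Rb.inv().apply(g+Rb.apply([.045,0,0])-ROD)
st=-v[0];print(st)
for th in (33,26,19,12):
    p1,R1=barpose(np.radians(th),st,.0095);print(th);s0=plan(p1,R1,4,s0)
E
```

```text
th 40.0 roll -0.1 yawerr -0.1 s 48.4 L 46.6 n 11.5 lat -0.2 mm F [-0.2  0.5 -1.4] M [-0.45 -0.02 -0.03] t 10.15 w 0.021439576781911707 29.97021049261093
0.048411092881707286
33
T [[0.14,-0.0,0.09],[0.14,-0.0,0.09],[0.15,-0.0,0.08],[0.15,-0.0,0.08]]
W [[-0.0,-0.31,-0.0],[-0.0,-0.3,-0.01],[-0.0,-0.31,-0.0],[-0.0,-0.3,-0.01]]
26
T [[0.14,-0.0,0.08],[0.14,-0.0,0.08],[0.14,-0.0,0.07],[0.15,-0.0,0.07]]
W [[-0.0,-0.31,0.0],[-0.0,-0.3,0.0],[-0.0,-0.31,0.0],[-0.0,-0.3,0.0]]
19
T [[0.14,0.0,0.08],[0.14,0.0,0.08],[0.15,0.0,0.07],[0.14,0.0,0.06]]
W [[-0.0,-0.31,0.0],[-0.0,-0.31,0.0],[-0.0,-0.3,0.0],[-0.0,-0.31,0.0]]
12
T [[0.14,0.0,0.08],[0.14,0.0,0.08],[0.15,0.0,0.07],[0.15,0.0,0.07]]
W [[-0.0,-0.3,0.0],[-0.0,-0.31,0.0],[-0.0,-0.3,0.0],[-0.0,-0.31,0.0]]
```

Request:
play_rows(
  translation=[
    [0.14,0,0.09],
    [0.14,0,0.09],
    [0.15,0,0.08],
    [0.15,0,0.08],
    [0,0,0],
  ],
  twist=[
    [0,-0.31,0],
    [0,-0.3,0],
    [0,-0.31,0],
    [0,-0.3,0],
    [0,0,0],
  ],
  gripper=[-1,-1,-1,-1,-1],
)

```text
time: 10.65
tool_pos: [0.5397, 0.0363, 0.2595]
ee_rot: [3.14, -0.574, 1.782]
wrist_force: [0.7, 0.8, -0.6]
width: 0.0215
finger_force: 30.0
```

```bash
python3 -c "
from h import *;state()"
```

```text
th 32.9 roll 0.1 yawerr 0.1 s 50.5 L 44.5 n 10.1 lat 0.3 mm F [ 0.7  0.8 -0.6] M [-0.39 -0.01  0.02] t 10.65 w 0.021524787154435534 29.97049570083618
```

Request:
play_rows(
  translation=[
    [0.14,0,0.08],
    [0.14,0,0.08],
    [0.14,0,0.07],
    [0.15,0,0.07],
    [0,0,0],
  ],
  twist=[
    [0,-0.31,0],
    [0,-0.3,0],
    [0,-0.31,0],
    [0,-0.3,0],
    [0,0,0],
  ],
  gripper=[-1,-1,-1,-1,-1],
)

```text
time: 11.15
tool_pos: [0.5346, 0.0606, 0.2601]
ee_rot: [3.141, -0.45, 1.781]
wrist_force: [0.6, -5.4, 0.0]
width: 0.0216
finger_force: 30.0
```

```bash
python3 -c "
from h import *;state()"
```

```text
th 25.8 roll 0.0 yawerr 0.0 s 48.8 L 46.2 n 10.2 lat 0.3 mm F [ 0.6 -5.4  0. ] M [-0.84 -0.09  0.01] t 11.15 w 0.021635749358665343 29.97149795293808
```

Request:
play_rows(
  translation=[
    [0.14,0,0.08],
    [0.14,0,0.08],
    [0.15,0,0.08],
    [0.14,0,0.07],
    [0,0,0],
  ],
  twist=[
    [0,-0.31,0],
    [0,-0.31,0],
    [0,-0.3,0],
    [0,-0.31,0],
    [0,0,0],
  ],
  gripper=[-1,-1,-1,-1,-1],
)

```text
time: 11.65
tool_pos: [0.5292, 0.086, 0.2575]
ee_rot: [3.141, -0.326, 1.781]
wrist_force: [1.5, -5.4, 3.7]
width: 0.0211
finger_force: 30.0
```

```bash
python3 -c "
from h import *;state()
import look;look.look('c',('side',),dz=-.001)"
```

```text
th 18.7 roll 0.0 yawerr 0.1 s 48.4 L 46.6 n 9.6 lat 0.3 mm F [ 1.5 -5.4  3.7] M [-1.03 -0.15  0.02] t 11.65 w 0.021141585899617687 29.97187077999115
[0.5292 0.086  0.2575] [ 3.141 -0.326  1.781] 11.65 0.021141585899617687 29.97187077999115 [ 1.5 -5.4  3.7]
side bar_tip [(array([0.546 , 0.0153, 0.0375]), 0.88)]
side bar [(array([0.5262, 0.1001, 0.0727]), 0.75)]
side crossrod [(array([0.5324, 0.058 , 0.049 ]), 0.49)]
side tile_edge [(array([0.538 , 0.0269, 0.0463]), 0.71)]
model tip [0.54486173 0.01303125 0.04123672] bar [0.52610326 0.10104803 0.0716697 ]
```

View pics/c_side.png

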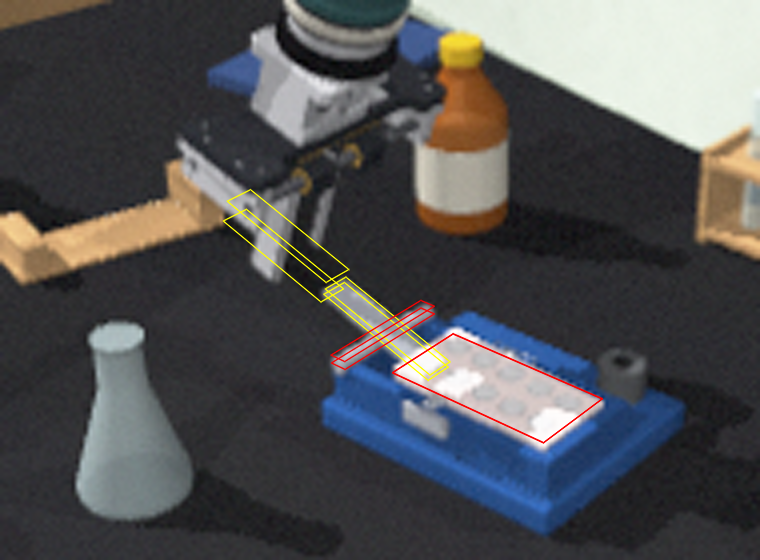

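Request:
play_rows(
  translation=[
    [0.14,0,0.08],
    [0.14,0,0.08],
    [0.15,0,0.07],
    [0.15,0,0.07],
    [0,0,0],
  ],
  twist=[
    [0,-0.3,0],
    [0,-0.31,0],
    [0,-0.3,0],
    [0,-0.31,0],
    [0,0,0],
  ],
  gripper=[-1,-1,-1,-1,-1],
)

```text
time: 12.4
tool_pos: [0.5239, 0.1108, 0.2522]
ee_rot: [3.141, -0.202, 1.781]
wrist_force: [1.3, -7.9, 2.4]
width: 0.0218
finger_force: 30.0
```

```bash
python3 - <<'E'
from h import *
s0=state()
for th in (5,-1):
    p1,R1=barpose(np.radians(th),.0485,.0092);print(th);s0=plan(p1,R1,4,s0)
for n in("side",):
    robot.snapshot(n)
    for k in("bar_tip","bar","tile_edge"): print(n,k,[(np.round(x["centre"],4),round(x["score"],2)) for x in robot.spot_point(k,n)[:1]])
E
```

```text
th 11.6 roll 0.0 yawerr 0.1 s 48.0 L 47.0 n 9.4 lat 0.2 mm F [ 1.3 -7.9  2.4] M [-1.59 -0.3  -0.02] t 12.4 w 0.021777337627319517 29.97133433818817
5
T [[0.13,-0.0,0.08],[0.14,-0.0,0.07],[0.14,-0.0,0.07],[0.14,-0.0,0.06]]
W [[0.0,-0.29,0.0],[0.0,-0.29,0.0],[0.0,-0.28,0.01],[0.0,-0.29,0.0]]
-1
T [[0.12,-0.0,0.07],[0.12,-0.0,0.06],[0.13,-0.0,0.06],[0.12,-0.0,0.06]]
W [[0.0,-0.26,0.0],[0.0,-0.26,0.0],[0.0,-0.26,0.0],[0.0,-0.27,0.0]]
side bar_tip [(array([0.5412, 0.0107, 0.0435]), 0.77)]
side bar []
side tile_edge [(array([0.3554, 0.0791, 0.0007]), 0.68)]
```

Request:
play_rows(
  translation=[
    [0.13,0,0.08],
    [0.13,0,0.07],
    [0.13,0,0.07],
    [0.13,0,0.07],
    [0,0,0],
  ],
  twist=[
    [0,-0.29,0],
    [0,-0.29,0],
    [0,-0.28,0],
    [0,-0.29,0],
    [0,0,0],
  ],
  gripper=[-1,-1,-1,-1,-1],
)

```text
time: 13.1
tool_pos: [0.5187, 0.1337, 0.2438]
ee_rot: [-3.14, -0.092, 1.782]
wrist_force: [0.2, -3.3, 3.4]
width: 0.0221
finger_force: 30.0
```

Request:
play_rows(
  translation=[
    [0.12,0,0.07],
    [0.12,0,0.06],
    [0.12,0,0.06],
    [0.12,0,0.06],
    [0,0,0],
  ],
  twist=[
    [0,-0.26,0],
    [0,-0.26,0],
    [0,-0.26,0],
    [0,-0.27,0],
    [0,0,0],
  ],
  gripper=[-1,-1,-1,-1,-1],
)

```text
time: 13.6
tool_pos: [0.5148, 0.1529, 0.235]
ee_rot: [-3.14, 0.012, 1.781]
wrist_force: [-1.1, -0.3, 2.2]
width: 0.0219
finger_force: 30.0
```

```bash
python3 -c "
from h import *;state()
import look;look.look('d',('side',),dz=-.001)"
```

```text
th -0.7 roll -0.1 yawerr 0.1 s 48.9 L 46.1 n 8.1 lat -0.2 mm F [-1.1 -0.3  2.2] M [-0.48  0.04 -0.05] t 13.6 w 0.021851865984601038 30.000765323638916
[0.5148 0.1529 0.235 ] [-3.14   0.012  1.781] 13.6 0.021851865984601038 30.000765323638916 [-1.1 -0.3  2.2]
side bar_tip [(array([0.5408, 0.0127, 0.053 ]), 0.6)]
side bar [(array([0.5263, 0.107 , 0.0553]), 0.73)]
side crossrod [(array([0.5322, 0.0562, 0.0477]), 0.43)]
side tile_edge [(array([0.5383, 0.023 , 0.0635]), 0.9)]
model tip [0.54425118 0.01384255 0.05562633] bar [0.52442859 0.10674484 0.0545175 ]
```

View pics/d_side.png

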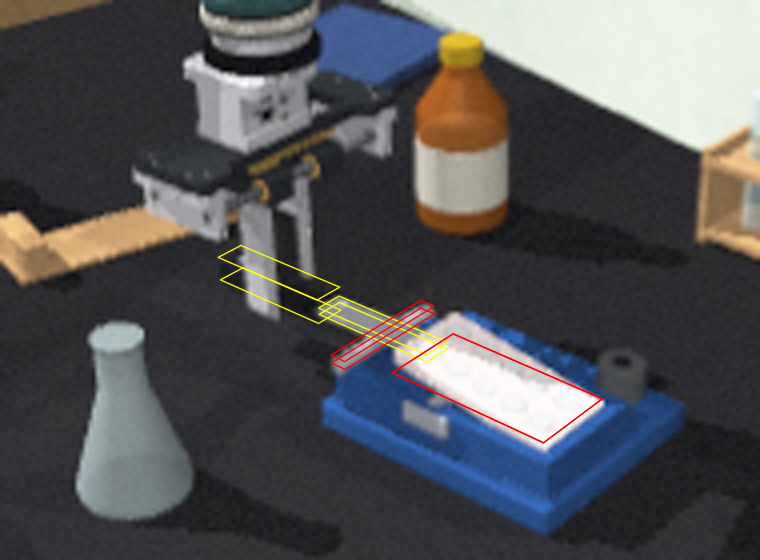

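```bash
python3 - <<'E'
from h import *
s0=state()
p1,R1=barpose(np.radians(20),.0485,.0105);s0=plan(p1,R1,8,s0)
print('out');p1,R1=barpose(np.radians(20),.110,.0115);s0=plan(p1,R1,6,s0)
E
```

```text
th -0.5 roll -0.0 yawerr -0.0 s 48.8 L 46.2 n 8.2 lat -0.1 mm F [-1.9  2.7  1.1] M [0.19 0.19 0.06] t 13.85 w 0.021947496578952962 30.000547170639038
T [[-0.23,-0.0,-0.07],[-0.22,-0.0,-0.08],[-0.22,-0.0,-0.09],[-0.22,-0.0,-0.1],[-0.21,-0.0,-0.11],[-0.21,-0.0,-0.12],[-0.2,-0.0,-0.13],[-0.19,-0.0,-0.15]]
W [[-0.0,0.45,-0.0],[-0.0,0.45,-0.0],[-0.0,0.45,-0.0],[-0.0,0.45,-0.0],[-0.0,0.44,-0.0],[-0.0,0.45,-0.0],[-0.0,0.44,-0.0],[-0.01,0.45,-0.01]]
out
T [[0.26,-0.0,-0.0],[0.26,-0.0,-0.0],[0.25,-0.0,-0.01],[0.26,-0.0,-0.0],[0.25,-0.0,-0.01],[0.26,-0.0,-0.0]]
W [[0.0,-0.0,0.0],[0.0,-0.0,0.0],[0.0,-0.0,0.0],[0.0,-0.0,0.0],[0.0,-0.0,0.0],[0.0,-0.0,0.0]]
```

Request:
play_rows(
  translation=[
    [-0.23,0,-0.07],
    [-0.22,0,-0.08],
    [-0.22,0,-0.09],
    [-0.22,0,-0.1],
    [-0.21,0,-0.11],
    [-0.21,0,-0.12],
    [-0.2,0,-0.13],
    [-0.19,0,-0.15],
  ],
  twist=[
    [0,0.45,0],
    [0,0.45,0],
    [0,0.45,0],
    [0,0.45,0],
    [0,0.44,0],
    [0,0.45,0],
    [0,0.44,0],
    [0,0.45,0],
  ],
  gripper=[-1,-1,-1,-1,-1,-1,-1,-1],
)

```text
time: 14.65
tool_pos: [0.53, 0.08, 0.2584]
ee_rot: [-3.139, -0.349, 1.778]
wrist_force: [-0.0, -0.8, -1.2]
width: 0.0219
finger_force: 30.0
```

```bash
python3 - <<'E'
from h import *
s0=state()
im=save("side","e.png")
for k in("bar_tip","bar","tile_edge"): print(k,[(np.round(x["centre"],4),round(x["score"],2)) for x in robot.spot_point(k,"side")[:1]])
E
```

```text
th 20.0 roll -0.1 yawerr -0.1 s 47.4 L 47.6 n 10.3 lat -0.8 mm F [-0.  -0.8 -1.2] M [-0.23 -0.01  0.06] t 14.65 w 0.021883792368173324 29.999272227287292
bar_tip [(array([0.5397, 0.0118, 0.0437]), 0.82)]
bar [(array([0.5274, 0.0969, 0.0728]), 0.62)]
tile_edge [(array([0.5395, 0.0225, 0.0533]), 0.67)]
```

Request:
play_rows(
  translation=[
    [0.26,0,0],
    [0.26,0,0],
    [0.25,0,-0.01],
    [0.26,0,0],
    [0.25,0,-0.01],
    [0.26,0,0],
    [0,0,-0.3],
    [0,0,-0.5],
  ],
  twist=[
    [0,0,0],
    [0,0,0],
    [0,0,0],
    [0,0,0],
    [0,0,0],
    [0,0,0],
    [0,0,0],
    [0,0,0],
  ],
  gripper=[-1,-1,-1,-1,-1,-1,-1,-1],
)

```text
time: 15.65
tool_pos: [0.5201, 0.1268, 0.3108]
ee_rot: [-3.138, -0.347, 1.78]
wrist_force: [0.8, -0.8, -1.9]
width: 0.0217
finger_force: 30.0
```

```bash
python3 -c "
from h import *;state()
import look;look.look('f',('side',),dz=-.001)"
```

```text
th 19.9 roll -0.2 yawerr -0.0 s 109.6 L -14.6 n 43.5 lat -1.1 mm F [ 0.8 -0.8 -1.9] M [-0.24 -0.02 -0.01] t 15.65 w 0.021685656063592657 29.998895823955536
[0.5201 0.1268 0.3108] [-3.138 -0.347  1.78 ] 15.65 0.021685656063592657 29.998895823955536 [ 0.8 -0.8 -1.9]
side bar_tip [(array([0.5316, 0.058 , 0.094 ]), 0.76)]
side bar [(array([0.5163, 0.1468, 0.1272]), 0.91)]
side crossrod [(array([0.5332, 0.0573, 0.0458]), 0.4)]
side tile_edge [(array([0.5384, 0.023 , 0.0533]), 0.75)]
model tip [0.53402329 0.05800556 0.09295272] bar [0.51550484 0.1454113  0.12523745]
```

View pics/f_side.png

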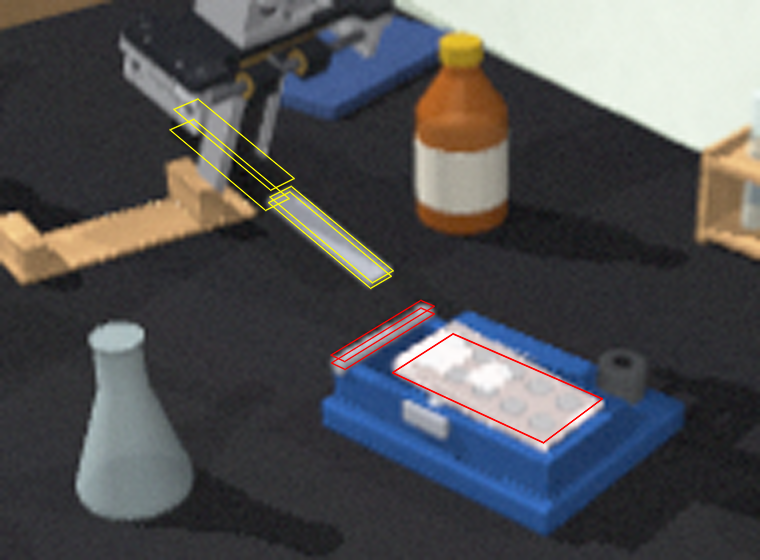

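```bash
python3 - <<'E'
from h import *
s0=state()
s=plan(np.array([.4692,.3789,.30]),tool(B[2]),16,s0)
E
```

```text
th 19.9 roll -0.0 yawerr -0.1 s 109.1 L -14.1 n 43.9 lat -0.1 mm F [ 0.7  0.1 -1.7] M [-0.25  0.03 -0.03] t 15.9 w 0.021516793177151522 29.998856484889984
T [[0.37,0.0,0.15],[0.37,0.03,0.15],[0.37,0.06,0.14],[0.37,0.09,0.13],[0.36,0.12,0.12],[0.36,0.15,0.11],[0.35,0.18,0.1],[0.33,0.21,0.1]]
W [[0.13,-0.19,-0.76],[0.13,-0.19,-0.76],[0.13,-0.19,-0.76],[0.13,-0.19,-0.76],[0.13,-0.19,-0.76],[0.13,-0.19,-0.76],[0.13,-0.19,-0.76],[0.13,-0.19,-0.77]]
T [[0.32,0.24,0.09],[0.3,0.26,0.08],[0.28,0.28,0.07],[0.26,0.31,0.06],[0.24,0.32,0.05],[0.21,0.34,0.04],[0.18,0.36,0.03],[0.16,0.37,0.02]]
W [[0.13,-0.19,-0.76],[0.14,-0.19,-0.77],[0.13,-0.18,-0.76],[0.14,-0.19,-0.77],[0.13,-0.18,-0.76],[0.14,-0.19,-0.77],[0.13,-0.18,-0.76],[0.14,-0.19,-0.77]]
```

Request:
play_rows(
  translation=[
    [0.37,0,0.15],
    [0.37,0.03,0.15],
    [0.37,0.06,0.14],
    [0.37,0.09,0.13],
    [0.36,0.12,0.12],
    [0.36,0.15,0.11],
    [0.35,0.18,0.1],
    [0.33,0.21,0.1],
  ],
  twist=[
    [0.13,-0.19,-0.76],
    [0.13,-0.19,-0.76],
    [0.13,-0.19,-0.76],
    [0.13,-0.19,-0.76],
    [0.13,-0.19,-0.76],
    [0.13,-0.19,-0.76],
    [0.13,-0.19,-0.76],
    [0.13,-0.19,-0.77],
  ],
  gripper=[-1,-1,-1,-1,-1,-1,-1,-1],
)

```text
time: 16.7
tool_pos: [0.4938, 0.2528, 0.3042]
ee_rot: [3.086, -0.172, 2.407]
wrist_force: [0.4, 0.1, -1.8]
width: 0.0216
finger_force: 30.0
```

Request:
play_rows(
  translation=[
    [0.32,0.24,0.09],
    [0.3,0.26,0.08],
    [0.28,0.28,0.07],
    [0.26,0.31,0.06],
    [0.24,0.32,0.05],
    [0.21,0.34,0.04],
    [0.18,0.36,0.03],
    [0.16,0.37,0.02],
  ],
  twist=[
    [0.13,-0.19,-0.76],
    [0.14,-0.19,-0.77],
    [0.13,-0.18,-0.76],
    [0.14,-0.19,-0.77],
    [0.13,-0.18,-0.76],
    [0.14,-0.19,-0.77],
    [0.13,-0.18,-0.76],
    [0.14,-0.19,-0.77],
  ],
  gripper=[-1,-1,-1,-1,-1,-1,-1,-1],
)

```text
time: 17.5
tool_pos: [0.4685, 0.3796, 0.2984]
ee_rot: [-3.139, -0.002, 3.016]
wrist_force: [0.8, 0.4, -1.8]
width: 0.0221
finger_force: 30.0
```

```bash
python3 - <<'E'
from h import *
p,Q,o=cur();print(p,o["ee_rot"],o["time"])
g=p+Q.apply([0,0,.18]);Rb=Q*R.from_matrix(np.diag([-1.,1,-1]));print("model bar",g+Rb.apply([.045,0,0]),"tip",g+Rb.apply([.14,0,0]))
for n in("side","wrist"):
  robot.snapshot(n)
  for k in("bar","bar_tip"): print(n,k,[(np.round(x["centre"],4),round(x["score"],2)) for x in robot.spot_point(k,n)[:1]])
plan(np.array([.4692,.3789,.228]),tool(B[2]),5)
E
```

```text
[0.46852138 0.37963035 0.29839416] [-3.13926153e+00 -1.51545427e-03  3.01580626e+00] 17.5
model bar [0.51284253 0.37360282 0.11832666] tip [0.60709185 0.36168462 0.11818269]
side bar [(array([0.511 , 0.3733, 0.1219]), 0.87)]
side bar_tip [(array([0.6055, 0.3616, 0.1188]), 0.86)]
wrist bar [(array([0.5085, 0.3722, 0.1234]), 0.69)]
wrist bar_tip []
T [[-0.0,0.0,0.36],[-0.0,0.0,0.36],[-0.0,0.0,0.36],[-0.0,0.01,0.35],[-0.0,0.0,0.36]]
W [[-0.0,-0.0,-0.0],[-0.0,-0.0,-0.0],[-0.0,-0.0,-0.0],[-0.01,-0.0,-0.01],[-0.0,-0.01,-0.0]]
```

Request:
play_rows(
  translation=[
    [0,0,0.36],
    [0,0,0.36],
    [0,0,0.36],
    [0,0,0.35],
    [0,0,0.33],
    [0,0,0],
  ],
  twist=[
    [0,0,0],
    [0,0,0],
    [0,0,0],
    [0,0,0],
    [0,0,0],
    [0,0,0],
  ],
  gripper=[-1,-1,-1,-1,-1,-1],
)

```text
time: 18.4
tool_pos: [0.4682, 0.3785, 0.2262]
ee_rot: [-3.138, -0.004, 3.013]
wrist_force: [-0.1, -0.4, -3.1]
width: 0.0213
finger_force: 30.0
```

Request:
play_rows(
  translation=[
    [0,0,0.06],
    [0,0,0.06],
    [0,0,0.03],
    [0,0,0],
  ],
  twist=[
    [0,0,0],
    [0,0,0],
    [0,0,0],
    [0,0,0],
  ],
  gripper=[-1,-1,-1,-1],
)

```text
time: 18.8
tool_pos: [0.4691, 0.3792, 0.2241]
ee_rot: [3.141, 0.001, 3.013]
wrist_force: [0.8, 0.4, -2.3]
width: 0.0219
finger_force: 30.0
```

Request:
play_rows(
  translation=[
    [0,0,0.03],
    [0,0,0],
  ],
  twist=[
    [0,0,0],
    [0,0,0],
  ],
  gripper=[-1,-1],
)

```text
time: 19.0
tool_pos: [0.469, 0.3791, 0.2226]
ee_rot: [3.142, 0.001, 3.013]
wrist_force: [0.2, 0.2, -1.5]
width: 0.0215
finger_force: 30.0
```

Request:
play_rows(
  translation=[
    [0,0,0.03],
    [0,0,0.0],
  ],
  twist=[
    [0,0,0],
    [0,0,0],
  ],
  gripper=[-1,-1],
)

```text
time: 19.2
tool_pos: [0.469, 0.3791, 0.2212]
ee_rot: [-3.141, 0.0, 3.013]
wrist_force: [-0.3, -0.1, -1.5]
width: 0.0216
finger_force: 30.0
```

Request:
play_rows(
  translation=[
    [0,0,0.03],
    [0,0,0.0],
  ],
  twist=[
    [0,0,0],
    [0,0,0],
  ],
  gripper=[-1,-1],
)

```text
time: 19.4
tool_pos: [0.4691, 0.3791, 0.2206]
ee_rot: [3.141, 0.001, 3.013]
wrist_force: [-0.6, -0.8, 0.1]
width: 0.0218
finger_force: 30.0
```

```bash
python3 -c "
from h import *;state()"
```

```text
th -0.0 roll 0.0 yawerr 70.6 s 61.2 L 33.8 n -7.4 lat 309.2 mm F [-0.6 -0.8  0.1] M [-0.    0.28  0.06] t 19.4 w 0.021826613625140948 29.999738037586212
```

Request:
play_rows(
  translation=[
    [0,0,0.03],
    [0,0,0.0],
    [0,0,0],
    [0,0,0],
    [0,0,0],
    [0,0,0],
  ],
  twist=[
    [0,0,0],
    [0,0,0],
    [0,0,0],
    [0,0,0],
    [0,0,0],
    [0,0,0],
  ],
  gripper=[-1,-1,0,0,0,0],
)

```text
time: 20.0
tool_pos: [0.469, 0.3791, 0.2186]
ee_rot: [-3.141, 0.0, 3.013]
wrist_force: [-0.2, 0.5, -1.1]
width: 0.0467
finger_force: 0.0
```

Request:
play_rows(
  translation=[
    [0,0,-0.4],
    [0,0,-0.8],
    [0,0,-0.8],
    [0,0,-0.8],
  ],
  twist=[
    [0,0,0],
    [0,0,0],
    [0,0,0],
    [0,0,0],
  ],
  gripper=[0,0.5,1,1],
)

```text
time: 20.4
tool_pos: [0.4688, 0.3791, 0.3317]
ee_rot: [-3.141, -0.0, 3.013]
wrist_force: [0.1, 0.1, 0.2]
width: 0.0677
finger_force: 0.0
```

```bash
python3 - <<'E'
from h import *
p,Q,o=cur();print(p,o["ee_rot"],o["time"],o["width"])
for n in("wrist","side"):
  save(n,'g_%s.png'%n)
  for k in("bar","bar_tip","rest"): print(n,k,[(np.round(x["centre"],4),round(x["score"],2)) for x in robot.spot_point(k,n)[:1]])
# above the propped tile: grip at tile x=-35 (from raised end), tool tilted with tile: raised end at -x => pitch th=+6 (x down)
for up in(.06,):
    th=np.radians(6)
    gt=tf([-.035,0,.0],*S)[0]; Rt=tool(S[2],th)
    z=.060+up; g=np.array([gt[0],gt[1],z]);print(g,grasp(g,Rt));plan(grasp(g,Rt),Rt,16)
E
```

```text
[0.46884199 0.37908811 0.33174602] [-3.14110651e+00 -1.87716956e-05  3.01281369e+00] 20.4 0.06770568556575829
wrist bar [(array([0.5104, 0.3742, 0.0386]), 0.78)]
wrist bar_tip [(array([0.6104, 0.3642, 0.0401]), 0.72)]
wrist rest [(array([ 5.147e-01,  3.744e-01, -1.000e-04]), 0.63)]
side bar [(array([0.5124, 0.3707, 0.0375]), 0.9)]
side bar_tip [(array([ 0.5535, -0.0314,  0.0378]), 0.4)]
side rest [(array([ 0.5149,  0.3731, -0.0014]), 0.93)]
[0.54703826 0.00113839 0.12      ] [ 0.55094199 -0.01726731  0.29901394]
T [[-0.21,-0.6,0.05],[-0.25,-0.58,0.04],[-0.3,-0.56,0.04],[-0.34,-0.53,0.04],[-0.38,-0.51,0.03],[-0.42,-0.48,0.03],[-0.45,-0.44,0.02],[-0.49,-0.41,0.02]]
W [[-0.04,0.06,0.77],[-0.04,0.06,0.77],[-0.04,0.06,0.77],[-0.04,0.06,0.77],[-0.04,0.06,0.77],[-0.05,0.06,0.77],[-0.04,0.06,0.77],[-0.05,0.06,0.77]]
T [[-0.51,-0.37,0.01],[-0.54,-0.33,0.01],[-0.57,-0.28,0.0],[-0.59,-0.24,-0.0],[-0.6,-0.19,-0.01],[-0.61,-0.15,-0.01],[-0.63,-0.1,-0.01],[-0.63,-0.05,-0.02]]
W [[-0.05,0.05,0.77],[-0.04,0.05,0.77],[-0.04,0.06,0.77],[-0.05,0.06,0.77],[-0.04,0.05,0.77],[-0.05,0.06,0.77],[-0.04,0.05,0.77],[-0.05,0.06,0.76]]
```

View pics/g_wrist.png

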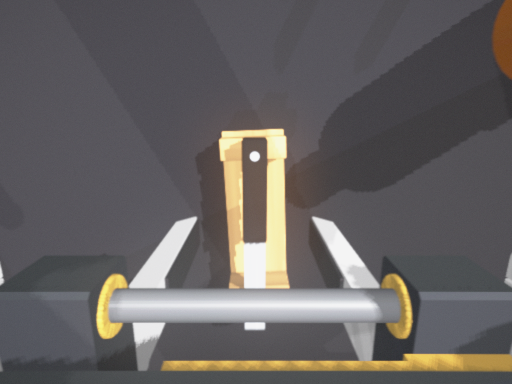

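Request:
play_rows(
  translation=[
    [-0.21,-0.6,0.05],
    [-0.25,-0.58,0.04],
    [-0.3,-0.56,0.04],
    [-0.34,-0.53,0.04],
    [-0.38,-0.51,0.03],
    [-0.42,-0.48,0.03],
    [-0.45,-0.44,0.02],
    [-0.49,-0.41,0.02],
  ],
  twist=[
    [-0.04,0.06,0.77],
    [-0.04,0.06,0.77],
    [-0.04,0.06,0.77],
    [-0.04,0.06,0.77],
    [-0.04,0.06,0.77],
    [-0.05,0.06,0.77],
    [-0.04,0.06,0.77],
    [-0.05,0.06,0.77],
  ],
  gripper=[1,1,1,1,1,1,1,1],
)

```text
time: 21.6
tool_pos: [0.5101, 0.1797, 0.3139]
ee_rot: [3.126, -0.056, 2.394]
wrist_force: [-0.2, -0.1, -0.2]
width: 0.0941
finger_force: 0.0
```

Request:
play_rows(
  translation=[
    [-0.51,-0.37,0.01],
    [-0.54,-0.33,0.01],
    [-0.57,-0.28,0],
    [-0.59,-0.24,0],
    [-0.6,-0.19,-0.01],
    [-0.61,-0.15,-0.01],
    [-0.63,-0.1,-0.01],
    [-0.63,-0.05,-0.02],
  ],
  twist=[
    [-0.05,0.05,0.77],
    [-0.04,0.05,0.77],
    [-0.04,0.06,0.77],
    [-0.05,0.06,0.77],
    [-0.04,0.05,0.77],
    [-0.05,0.06,0.77],
    [-0.04,0.05,0.77],
    [-0.05,0.06,0.76],
  ],
  gripper=[1,1,1,1,1,1,1,1],
)

```text
time: 22.4
tool_pos: [0.5512, -0.0181, 0.2992]
ee_rot: [3.141, -0.108, 1.777]
wrist_force: [-0.6, -1.5, -0.5]
width: 0.0939
finger_force: 0.0
```

```bash
python3 - <<'E'
from h import *
p,Q,o=cur();print(p,o["ee_rot"],o["time"],o["width"]);print(p+Q.apply([0,0,.18]))
for n in("wrist","top","side"):
  c=cam(n);save(n,'h_%s.png'%n)
  if n=="wrist":
    K=cv2.imread('pics/h_wrist.png');th=np.radians(6)
    Rt=R.from_euler('y',th)
    for zz,col in((.0,(0,255,0)),(.01,(0,0,255))):
      q=box(-.06,.06,-.03,.03,zz,zz)[0]; q=Rt.apply(q-[.06,0,0])+[.06,0,.0405]
      cv2.polylines(K,[proj(n,tf(q,*S),c).round().astype(int)],False,col,1)
    cv2.imwrite('pics/h_o.png',K)
  for k in("tile","tile_edge","clip"): print(n,k,[(np.round(x["centre"],4),round(x["score"],2)) for x in robot.spot_point(k,n)[:1]])
E
```

```text
[ 0.55123628 -0.018097    0.2991918 ] [ 3.14050509 -0.10788905  1.77700995] 22.4 0.09387735724040779
[0.54745925 0.0009148  0.12023849]
wrist tile [(array([ 0.5536, -0.0373,  0.0491]), 0.62)]
wrist tile_edge [(array([0.5389, 0.0329, 0.0214]), 0.65)]
wrist clip [(array([0.5385, 0.0321, 0.0215]), 0.22)]
top tile [(array([ 0.551 , -0.0329,  0.0385]), 0.69)]
top tile_edge [(array([0.5416, 0.022 , 0.0519]), 0.46)]
top clip [(array([ 0.5506, -0.0109,  0.0471]), 0.57)]
side tile [(array([ 0.5491, -0.0382,  0.0472]), 0.98)]
side tile_edge [(array([0.5403, 0.0265, 0.0514]), 0.88)]
side clip [(array([ 0.5494, -0.0152,  0.0462]), 0.59)]
```

View pics/h_o.png

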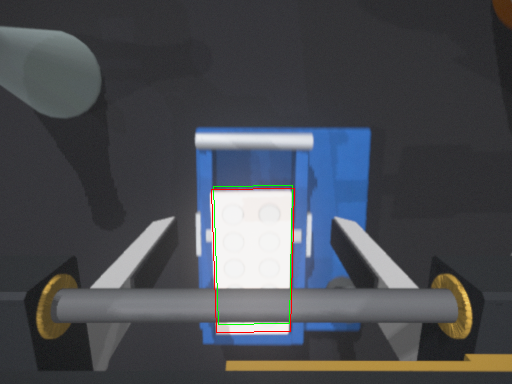

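Request:
play_rows(
  translation=[
    [-0.1,0,0.3],
    [0,0,0.3],
    [0,0,0.3],
    [0,0,0.25],
    [0,0,0.1],
    [0,0,0],
  ],
  twist=[
    [0,0,0],
    [0,0,0],
    [0,0,0],
    [0,0,0],
    [0,0,0],
    [0,0,0],
  ],
  gripper=[1,1,1,1,1,1],
)

```text
time: 23.6
tool_pos: [0.5511, -0.0156, 0.2495]
ee_rot: [3.14, -0.107, 1.781]
wrist_force: [-0.4, -0.2, 0.4]
width: 0.0938
finger_force: 0.0
```

```bash
python3 - <<'E'
from h import *
p,Q,o=cur();g=p+Q.apply([0,0,.18]);c,s=np.cos(S[2]),np.sin(S[2]);d=g-[S[0],S[1],0];print(o["wrist_force"],"stand",d[0]*c+d[1]*s,-d[0]*s+d[1]*c,d[2],np.degrees(o["ee_rot"]),o["time"])
E
```

```text
[-0.40917098 -0.15019762  0.38700386] stand -0.037127397729872336 0.0007841266711371992 0.07056208163025432 [179.89396081  -6.15889053 102.01628817] 23.6
```

Request:
play_rows(
  translation=[
    [0,0,0],
    [0,0,0],
    [0,0,0],
    [0,0,0],
    [0,0,0],
    [0,0,0],
    [0,0,0],
  ],
  twist=[
    [0,0,0],
    [0,0,0],
    [0,0,0],
    [0,0,0],
    [0,0,0],
    [0,0,0],
    [0,0,0],
  ],
  gripper=[0.5,-1,-1,-1,-1,-1,-1],
)

```text
time: 24.3
tool_pos: [0.551, -0.0155, 0.251]
ee_rot: [3.139, -0.107, 1.781]
wrist_force: [-4.5, 1.4, 3.1]
width: 0.0596
finger_force: 30.0
```

Request:
play_rows(
  translation=[
    [0,0,-0.1],
    [0,0,-0.15],
    [0,0,-0.15],
    [0,0,0],
  ],
  twist=[
    [0,0,0],
    [0,0,0],
    [0,0,0],
    [0,0,0],
  ],
  gripper=[-1,-1,-1,-1],
)

```text
time: 24.7
tool_pos: [0.5523, -0.0178, 0.2681]
ee_rot: [3.135, -0.105, 1.781]
wrist_force: [0.0, 0.3, -1.6]
width: 0.0593
finger_force: 30.0
```

```bash
python3 - <<'E'
from h import *
p,Q,o=cur();print(p,np.degrees(o["ee_rot"]),o["wrist_force"],o["wrist_torque"],o["width"],o["finger_force"],o["time"])
for n in("side",):
  save(n,'i_%s.png'%n)
  for k in("tile","tile_edge"): print(n,k,[(np.round(x["centre"],4),round(x["score"],2)) for x in robot.spot_point(k,n)[:1]])
E
```

```text
[ 0.55232924 -0.01775387  0.2681275 ] [179.5947271   -6.01072467 102.02214275] [ 0.04800121  0.25645153 -1.63667566] [-0.03086453  0.02779035 -0.00389179] 0.05926298702091426 29.958670735359192 24.7
side tile [(array([ 0.5578, -0.0395,  0.065 ]), 0.96)]
side tile_edge [(array([0.5431, 0.0207, 0.0726]), 0.91)]
```

```bash
python3 - <<'E'
from h import *
s0=cur()[:2]
Rt=tool(S[2]);g1=np.array([.5470,.0008,.13]);
s=plan(grasp(g1,tool(S[2],np.radians(6))),tool(S[2],np.radians(6)),3,s0)
s=plan(np.array([.4745,-.337,.29]),Rt,16,s)
E
```

```text
T [[0.04,-0.01,-0.35],[0.04,-0.0,-0.35],[0.03,-0.01,-0.35]]
W [[0.01,-0.0,0.0],[0.02,-0.01,0.0],[0.01,-0.0,0.01]]
T [[-0.46,-0.22,-0.02],[-0.46,-0.22,-0.02],[-0.46,-0.22,-0.01],[-0.46,-0.22,-0.01],[-0.47,-0.22,-0.01],[-0.47,-0.22,-0.0],[-0.46,-0.22,-0.0],[-0.47,-0.22,0.0]]
W [[0.0,-0.07,-0.0],[0.0,-0.07,-0.0],[0.0,-0.07,-0.0],[0.0,-0.06,-0.0],[0.0,-0.07,-0.0],[0.0,-0.06,-0.0],[0.0,-0.07,-0.0],[0.0,-0.06,-0.0]]
T [[-0.46,-0.22,0.01],[-0.46,-0.22,0.01],[-0.47,-0.22,0.01],[-0.46,-0.22,0.01],[-0.47,-0.22,0.02],[-0.46,-0.22,0.02],[-0.47,-0.22,0.03],[-0.46,-0.22,0.02]]
W [[0.0,-0.07,-0.0],[0.0,-0.06,-0.0],[0.0,-0.07,-0.0],[0.0,-0.06,-0.0],[0.0,-0.07,-0.0],[0.0,-0.06,-0.0],[0.0,-0.07,-0.0],[0.0,-0.06,-0.0]]
```

Request:
play_rows(
  translation=[
    [0.04,0,-0.35],
    [0.04,0,-0.35],
    [0.03,0,-0.35],
  ],
  twist=[
    [0.01,0,0],
    [0.02,0,0],
    [0.01,0,0],
  ],
  gripper=[-1,-1,-1],
)

```text
time: 25.15
tool_pos: [0.5518, -0.0175, 0.3109]
ee_rot: [3.14, -0.106, 1.781]
wrist_force: [-0.8, 0.4, -1.2]
width: 0.0599
finger_force: 30.0
```

Request:
play_rows(
  translation=[
    [-0.46,-0.22,-0.02],
    [-0.46,-0.22,-0.02],
    [-0.46,-0.22,-0.01],
    [-0.46,-0.22,-0.01],
    [-0.47,-0.22,-0.01],
    [-0.47,-0.22,0],
    [-0.46,-0.22,0],
    [-0.47,-0.22,0],
  ],
  twist=[
    [0,-0.07,0],
    [0,-0.07,0],
    [0,-0.07,0],
    [0,-0.06,0],
    [0,-0.07,0],
    [0,-0.06,0],
    [0,-0.07,0],
    [0,-0.06,0],
  ],
  gripper=[-1,-1,-1,-1,-1,-1,-1,-1],
)

```text
time: 25.95
tool_pos: [0.5135, -0.1779, 0.3012]
ee_rot: [3.14, -0.052, 1.781]
wrist_force: [-0.2, -0.2, -2.6]
width: 0.0596
finger_force: 30.0
```

Request:
play_rows(
  translation=[
    [-0.46,-0.22,0.01],
    [-0.46,-0.22,0.01],
    [-0.47,-0.22,0.01],
    [-0.46,-0.22,0.01],
    [-0.47,-0.22,0.02],
    [-0.46,-0.22,0.02],
    [-0.47,-0.22,0.03],
    [-0.46,-0.22,0.02],
  ],
  twist=[
    [0,-0.07,0],
    [0,-0.06,0],
    [0,-0.07,0],
    [0,-0.06,0],
    [0,-0.07,0],
    [0,-0.06,0],
    [0,-0.07,0],
    [0,-0.06,0],
  ],
  gripper=[-1,-1,-1,-1,-1,-1,-1,-1],
)

```text
time: 26.75
tool_pos: [0.4755, -0.3376, 0.2913]
ee_rot: [3.14, 0.0, 1.78]
wrist_force: [-0.5, 0.6, -1.8]
width: 0.0593
finger_force: 30.0
```

```bash
python3 - <<'E'
from h import *
p,Q,o=cur();print(p,np.degrees(o["ee_rot"]),o["wrist_force"],o["wrist_torque"],o["width"],o["finger_force"],o["time"])
for n in("side","top"):
  c=cam(n);save(n,'j_%s.png'%n)
  for k in("tile","tile_edge","tray"): print(n,k,[(np.round(x["centre"],4),round(x["score"],2)) for x in robot.spot_point(k,n)[:1]])
  if n=="side":
    im=cv2.imread('pics/j_side.png');g=p+Q.apply([0,0,.18]);Rb=Q*R.from_matrix(np.diag([-1.,1,-1]))
    x0,y0,f=270,170,3;im=cv2.resize(im[y0:y0+200,x0:x0+242],None,fx=f,fy=f,interpolation=cv2.INTER_CUBIC)
    for l in box(-.06,.06,-.03,.03,-.0205,-.0105): cv2.polylines(im,[((proj(n,g+Rb.apply(l+[.036,0,0]),c)-[x0,y0])*f).round().astype(int)],False,(0,255,255),1)
    cv2.imwrite('pics/j_o.png',im)
E
```

```text
[ 0.47554439 -0.33763098  0.29132858] [1.79931056e+02 1.19576639e-03 1.02014266e+02] [-0.46145741  0.59851225 -1.77089566] [ 0.00634076  0.0130723  -0.06589886] 0.05927147198257679 29.958978295326233 26.75
side tile [(array([ 0.4808, -0.3766,  0.0928]), 0.75)]
side tile_edge [(array([ 0.4709, -0.3185,  0.088 ]), 0.97)]
side tray [(array([ 0.4816, -0.3738, -0.0055]), 0.66)]
top tile [(array([ 0.4858, -0.3787,  0.0959]), 0.58)]
top tile_edge [(array([ 0.4755, -0.3209,  0.0879]), 0.6)]
top tray [(array([ 4.835e-01, -3.739e-01, -4.000e-04]), 0.89)]
```

View pics/j_o.png

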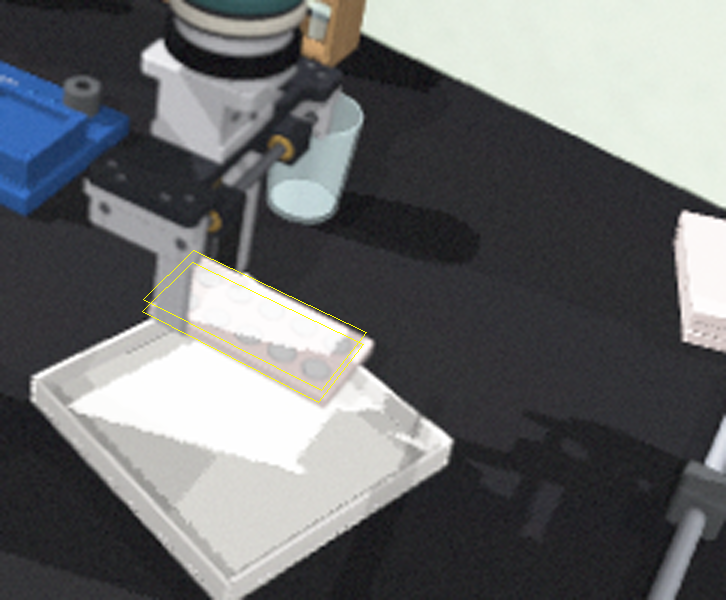

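Request:
play_rows(
  translation=[
    [0,0,0.4],
    [0,0,0.5],
    [0,0,0.5],
    [0,0,0.35],
    [0,0,0.1],
    [0,0,0.05],
    [0,0,0],
  ],
  twist=[
    [0,0,0],
    [0,0,0],
    [0,0,0],
    [0,0,0],
    [0,0,0],
    [0,0,0],
    [0,0,0],
  ],
  gripper=[-1,-1,-1,-1,-1,-1,-1],
)

```text
time: 27.85
tool_pos: [0.4759, -0.3366, 0.2144]
ee_rot: [3.141, -0.001, 1.781]
wrist_force: [0.9, -0.6, -1.6]
width: 0.0596
finger_force: 30.0
```

Request:
play_rows(
  translation=[
    [0,0,0.03],
    [0,0,0],
  ],
  twist=[
    [0,0,0],
    [0,0,0],
  ],
  gripper=[-1,-1],
)

```text
time: 28.05
tool_pos: [0.4758, -0.3367, 0.2133]
ee_rot: [3.141, -0.0, 1.781]
wrist_force: [-0.5, 0.3, -2.8]
width: 0.0599
finger_force: 30.0
```

Request:
play_rows(
  translation=[
    [0,0,0.03],
    [0,0,0],
  ],
  twist=[
    [0,0,0],
    [0,0,0],
  ],
  gripper=[-1,-1],
)

```text
time: 28.25
tool_pos: [0.4755, -0.3366, 0.2115]
ee_rot: [3.141, -0.001, 1.781]
wrist_force: [-0.4, -1.1, -2.4]
width: 0.0594
finger_force: 30.0
```

```bash
python3 - <<'E'
from h import *
p,Q,o=cur();print(p,np.degrees(o["ee_rot"]),o["wrist_force"],o["wrist_torque"],o["width"],o["finger_force"],o["time"])
for n in("side","top"):
  robot.snapshot(n)
  for k in("tile","tile_edge"): print(n,k,[(np.round(x["centre"],4),round(x["score"],2)) for x in robot.spot_point(k,n)[:1]])
E
```

```text
[ 0.47553886 -0.33657418  0.21145312] [ 1.79993859e+02 -8.47601462e-02  1.02015616e+02] [-0.40296621 -1.06976673 -2.41883993] [0.00242947 0.08264225 0.02347932] 0.05942497980816421 29.958975613117218 28.25
side tile [(array([ 0.4812, -0.3792,  0.0128]), 0.76)]
side tile_edge [(array([ 0.4717, -0.3169,  0.012 ]), 0.72)]
top tile [(array([ 0.5543, -0.031 ,  0.0393]), 0.52)]
top tile_edge [(array([ 0.4722, -0.3195,  0.0099]), 0.55)]
```

Request:
play_rows(
  translation=[
    [0,0,0.04],
    [0,0,0.04],
    [0,0,0],
  ],
  twist=[
    [0,0,0],
    [0,0,0],
    [0,0,0],
  ],
  gripper=[-1,-1,-1],
)

```text
time: 28.85
tool_pos: [0.4754, -0.3364, 0.2076]
ee_rot: [-3.141, -0.002, 1.781]
wrist_force: [-0.1, 0.2, -2.3]
width: 0.0592
finger_force: 30.0
```

Request:
play_rows(
  translation=[
    [0,0,0.03],
    [0,0,0],
    [0,0,0],
  ],
  twist=[
    [0,0,0],
    [0,0,0],
    [0,0,0],
  ],
  gripper=[-1,-1,-1],
)

```text
time: 29.15
tool_pos: [0.4756, -0.3365, 0.2069]
ee_rot: [-3.141, -0.002, 1.781]
wrist_force: [0.5, 0.2, -1.5]
width: 0.0593
finger_force: 30.0
```

Request:
play_rows(
  translation=[
    [0,0,0.025],
    [0,0,0],
    [0,0,0],
  ],
  twist=[
    [0,0,0],
    [0,0,0],
    [0,0,0],
  ],
  gripper=[-1,-1,-1],
)

```text
time: 29.45
tool_pos: [0.4756, -0.3366, 0.2061]
ee_rot: [3.141, -0.001, 1.781]
wrist_force: [0.9, -0.1, -2.2]
width: 0.0597
finger_force: 30.0
```

Request:
play_rows(
  translation=[
    [0,0,0.025],
    [0,0,0],
    [0,0,0],
  ],
  twist=[
    [0,0,0],
    [0,0,0],
    [0,0,0],
  ],
  gripper=[-1,-1,-1],
)

```text
time: 29.75
tool_pos: [0.4756, -0.3365, 0.2051]
ee_rot: [3.141, -0.001, 1.781]
wrist_force: [0.7, 0.4, -1.0]
width: 0.0596
finger_force: 30.0
```

Request:
play_rows(
  translation=[
    [0,0,0.025],
    [0,0,0],
    [0,0,0],
  ],
  twist=[
    [0,0,0],
    [0,0,0],
    [0,0,0],
  ],
  gripper=[-1,-1,-1],
)

```text
time: 30.05
tool_pos: [0.4757, -0.3365, 0.2047]
ee_rot: [3.141, -0.001, 1.781]
wrist_force: [-1.3, 2.6, 5.0]
width: 0.0598
finger_force: 30.0
```

```bash
python3 - <<'E'
from h import *
p,Q,o=cur();print(p,np.degrees(o["ee_rot"]),o["wrist_force"],o["wrist_torque"],o["time"])
E
```

```text
[ 0.47565173 -0.33653224  0.20468377] [ 1.79983080e+02 -6.82621835e-02  1.02025147e+02] [-1.26024297  2.58126381  5.00477897] [0.15991551 0.40367265 0.0066547 ] 30.05
```

Request:
play_rows(
  translation=[
    [0,0,0],
    [0,0,0],
    [0,0,0],
    [0,0,0],
    [0,0,0],
  ],
  twist=[
    [0,0,0],
    [0,0,0],
    [0,0,0],
    [0,0,0],
    [0,0,0],
  ],
  gripper=[0.3,0.35,0.5,0.7,0.7],
)

```text
time: 30.55
tool_pos: [0.4755, -0.3365, 0.2036]
ee_rot: [-3.141, -0.002, 1.781]
wrist_force: [0.8, 0.4, 0.3]
width: 0.0792
finger_force: 0.0
```

Request:
play_rows(
  translation=[
    [0,0,-0.2],
    [0,0,-0.5],
    [0,0,-0.8],
    [0,0,-0.8],
    [0,0,-0.8],
    [0,0,0],
  ],
  twist=[
    [0,0,0],
    [0,0,0],
    [0,0,0],
    [0,0,0],
    [0,0,0],
    [0,0,0],
  ],
  gripper=[0.7,0.7,0.7,0.7,0.7,0.7],
)

```text
time: 31.15
tool_pos: [0.4765, -0.3374, 0.3348]
ee_rot: [3.134, 0.008, 1.781]
wrist_force: [1.1, -0.8, -0.3]
width: 0.0798
finger_force: 0.0
```

```bash
python3 - <<'E'
from h import *
p,Q,o=cur();print(p,o["wrist_force"],o["width"],o["time"])
for n in("side","top"):
  im=save(n,'k_%s.png'%n)
  for k in("tile","tile_edge","bar","amber","beaker","flask"): print(n,k,[(np.round(x["centre"],4),round(x["score"],2)) for x in robot.spot_point(k,n)[:1]])
cv2.imwrite('pics/k.png',cv2.resize(cv2.imread('pics/k_side.png'),None,fx=1.5,fy=1.5))
E
```

```text
[ 0.47648945 -0.3373968   0.33479329] [ 1.06620292 -0.77613883 -0.33641611] 0.07976420399680625 31.15
side tile [(array([ 0.481 , -0.3774,  0.0053]), 0.96)]
side tile_edge [(array([ 0.4695, -0.3178,  0.0027]), 0.73)]
side bar [(array([0.5156, 0.3777, 0.0399]), 0.79)]
side amber [(array([ 0.7432,  0.2311, -0.0015]), 0.73)]
side beaker [(array([ 0.7107, -0.2514,  0.0026]), 0.84)]
side flask [(array([0.3571, 0.0797, 0.0022]), 0.56)]
top tile [(array([ 0.4851, -0.3788,  0.0081]), 0.55)]
top tile_edge [(array([ 0.4751, -0.3176,  0.0019]), 0.63)]
top bar [(array([0.5147, 0.3763, 0.0378]), 0.91)]
top amber [(array([0.7399, 0.2331, 0.0034]), 0.85)]
top beaker [(array([ 0.7061, -0.2506, -0.0025]), 0.9)]
top flask [(array([3.535e-01, 7.700e-02, 1.000e-04]), 0.75)]
```

View pics/k.png

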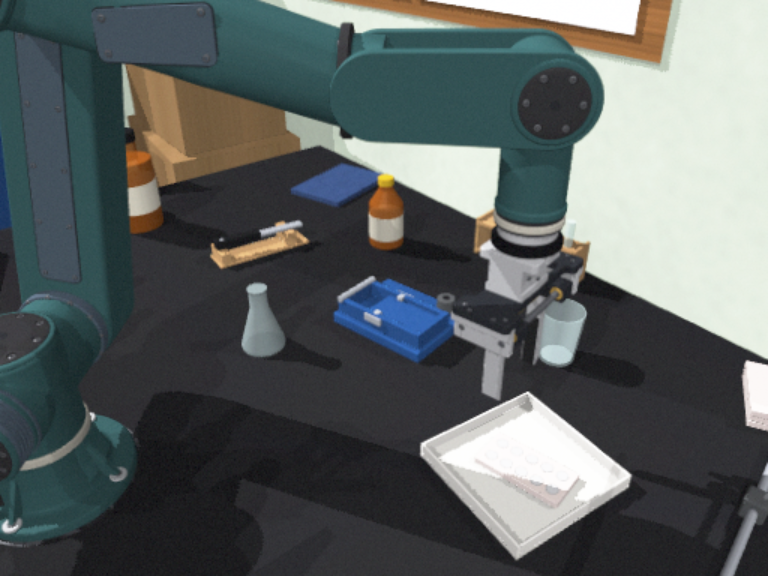

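The tile lies flat with its wells up inside the tray (around pixel 527,468). The bar is on its rest (260,240), and the bottle, beaker and flask have not moved.

```bash
python3 -c "
from bench import robot;print(robot.close_job())"
```

```text
the job is handed in; nothing more can be done
None
```

The tile was levered free and set down flat, wells up, in the wash tray, with the bar back on its rest and the bottle, beaker and flask where they were; I handed the job in at about 32 s, and no verdict came back.

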